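# Change over the tester batteries on the bench charger

## Task

Tilt the charger's screen up so that it stays open at 110 degrees from folded, take the charged packs out of the bays and lay them side by side flat in the green tray, and seat every run-down pack from the mat fully down in a bay of its own, orange contact end towards the screen. Only then twist the red start switch clockwise to its stop and let it spring back. Leave the meter, the cassette and the tape where they are.

Things in the scene. Friction and masses are not known exactly. Their poses are not given: they have to be found in the camera images.
- charger: Grey bench charger, fixed, 212 mm deep (x) by 290 mm wide (y); origin at the centre of its underside, x to its rear, away from the robot within 0.15 rad. Deck 55 mm above the bench with three bays side by side, the red switch at the -y side, and along the rear edge a 22 mm deep, 24 mm high housing that carries the folding screen.
- screen (a joint): Angle (rad) of the folding screen, a grey panel 168 x 200 x 16 mm with blue corners, on a friction hinge at the rear of the deck: 0 = folded flat over the bays, glass down; 1.571 = upright; 1.920 = 110 degrees, leaning back; stop at 2.45. It stays where it is left; moving its free edge takes 3 to 7 N (pushed or pinched). Starts at 0.85 to 1.25, leaning over the bays.
- screen_hinge (a point): Point on the hinge axis, at mid-width of the screen, 90 mm above the bench; the axis runs along the charger's y.
- screen_edge (a point): Middle of the screen's free edge, 175 mm from the hinge axis, at mid-thickness (it moves with the screen).
- start_switch (a joint): Angle in rad of the spring-return start switch on the deck: 0 at rest, grows clockwise seen from above, firm stop at 1.2. The spring takes 0.04 N m at rest and 0.18 N m at the stop, and turns it back to 0 when it is let go.
- switch_grip (a point): Centre of the switch's red bar grip, on its vertical axis: bar 44 mm long, 13 mm wide, 22 mm high, this point half-way up, 24 mm above the deck. The bar lies along this point's x (the charger's x at rest), so it is gripped across y.
- tray: Green open tray for charged packs, fixed, 166 mm (x) by 236 mm (y) outside, 24 mm high, walls and floor 4 mm; origin at the centre of its underside. It stands to the left or to the right of the charger.
- mat: Blue mat, 160 mm (x) by 250 mm (y), 2 mm thick, fixed, on the other side of the charger from the tray; the run-down packs start on it. Origin at the centre of its underside.
- meter_mid (a point): Blue handheld power meter lying beyond the work, 150 x 78 x 30 mm, its centre. Bystander: leave it alone.
- cassette_mid (a point): Black fibre cassette with green ports, 110 x 100 x 30 mm, its centre. Bystander: leave it alone.
- tape: Roll of black tape lying flat, 90 mm across, 20 mm high, origin under its centre. Bystander: leave it alone.
- bay1 (a point): Bay 1: where a seated pack's centre lies, 17 mm above the deck; axes as the charger's. The pack rests on a pad 5 mm above the deck, between black corner guides 16 mm high (above the deck) that leave 3 mm all round; the middle 75 mm of each long side is open for fingers. Brass pins at the +x end, towards the screen. Bays are 70 mm apart along y.
- bay2 (a point): Bay 2: where a seated pack's centre lies, 17 mm above the deck; axes as the charger's. The pack rests on a pad 5 mm above the deck, between black corner guides 16 mm high (above the deck) that leave 3 mm all round; the middle 75 mm of each long side is open for fingers. Brass pins at the +x end, towards the screen. Bays are 70 mm apart along y.
- bay3 (a point): Bay 3: where a seated pack's centre lies, 17 mm above the deck; axes as the charger's. The pack rests on a pad 5 mm above the deck, between black corner guides 16 mm high (above the deck) that leave 3 mm all round; the middle 75 mm of each long side is open for fingers. Brass pins at the +x end, towards the screen. Bays are 70 mm apart along y.
- flat1_mid (a point): Run-down battery pack (one red lamp on top), black block with a grey sleeve, 120 mm long (its x), 40 mm wide (y), 24 mm high (z), 0.2 kg; this point is its centre. Its orange contact end is at +x. Starts on the mat, lying flat; may be absent.
- flat1_contacts (a point): Centre of the orange contact end of run-down pack 1, 55 mm from its middle along its x; may be absent.
- flat2_mid (a point): Run-down battery pack (one red lamp on top), black block with a grey sleeve, 120 mm long (its x), 40 mm wide (y), 24 mm high (z), 0.2 kg; this point is its centre. Its orange contact end is at +x. Starts on the mat, lying flat; may be absent.
- flat2_contacts (a point): Centre of the orange contact end of run-down pack 2, 55 mm from its middle along its x; may be absent.
- flat3_mid (a point): Run-down battery pack (one red lamp on top), black block with a grey sleeve, 120 mm long (its x), 40 mm wide (y), 24 mm high (z), 0.2 kg; this point is its centre. Its orange contact end is at +x. Starts on the mat, lying flat; may be absent.
- flat3_contacts (a point): Centre of the orange contact end of run-down pack 3, 55 mm from its middle along its x; may be absent.
- charged1_mid (a point): Charged battery pack (four green lamps on top), otherwise the same 120 x 40 x 24 mm pack; this point is its centre. Starts seated in one of the bays; may be absent.
- charged2_mid (a point): Charged battery pack (four green lamps on top), otherwise the same 120 x 40 x 24 mm pack; this point is its centre. Starts seated in one of the bays; may be absent.
- charged3_mid (a point): Charged battery pack (four green lamps on top), otherwise the same 120 x 40 x 24 mm pack; this point is its centre. Starts seated in one of the bays; may be absent.
Not all that is in view belongs to the job. What is shaped like the part that bears charged2_mid but brown or pink is not meant. What is shaped like the part that bears flat3_mid but brown or purple is not meant.

How it is judged (in metres and radians):
On the way, in this order (a step that is already met when the one before it is completed fails the run):
1. the screen stands open at 110 degrees, within 5 degrees or so, every charged pack lies in the tray and every run-down pack is seated in a bay (value of joint screen between 1.82 and 2.02 rad and ((distance between flat1_mid and bay1 below 0.008 m and x of flat1_contacts in the frame of bay1 above 0.045 m) or (distance between flat1_mid and bay2 below 0.008 m and x of flat1_contacts in the frame of bay2 above 0.045 m) or (distance between flat1_mid and bay3 below 0.008 m and x of flat1_contacts in the frame of bay3 above 0.045 m)) and ((distance between flat2_mid and bay1 below 0.008 m and x of flat2_contacts in the frame of bay1 above 0.045 m) or (distance between flat2_mid and bay2 below 0.008 m and x of flat2_contacts in the frame of bay2 above 0.045 m) or (distance between flat2_mid and bay3 below 0.008 m and x of flat2_contacts in the frame of bay3 above 0.045 m)) and ((distance between flat3_mid and bay1 below 0.008 m and x of flat3_contacts in the frame of bay1 above 0.045 m) or (distance between flat3_mid and bay2 below 0.008 m and x of flat3_contacts in the frame of bay2 above 0.045 m) or (distance between flat3_mid and bay3 below 0.008 m and x of flat3_contacts in the frame of bay3 above 0.045 m)) and x of charged1_mid in the frame of tray between -0.06 and 0.06 m and y of charged1_mid in the frame of tray between -0.1 and 0.1 m and z of each of charged1_mid, charged2_mid, charged3_mid in the frame of tray below 0.021 m and x of charged2_mid in the frame of tray between -0.06 and 0.06 m and y of charged2_mid in the frame of tray between -0.1 and 0.1 m and x of charged3_mid in the frame of tray between -0.06 and 0.06 m and y of charged3_mid in the frame of tray between -0.1 and 0.1 m), for 0.5 s.
2. the start switch is twisted to its stop (value of joint start_switch above 1.1 rad), for 0.1 s.
3. the start switch has sprung back (value of joint start_switch below 0.12 rad), for 0.2 s.
At the end, for the whole second after the job is handed in: Screen still at 1.82 to 2.02 rad; each run-down pack's centre within 8 mm of a bay point and its contact end over the pins; each charged pack flat on the tray floor (centre under 21 mm up, within 60 mm in x and 100 mm in y of its middle); switch within 0.12 rad of rest (all of step 1 and value of joint start_switch below 0.12 rad and velocity of joint screen between -0.02 and 0.02 rad/s); the robot touches nothing.
It fails at once if the meter is pushed more than 30 mm (distance of meter_mid from where it was at the start of the episode above 0.03 m).
It fails at once if the cassette is pushed more than 30 mm (distance of cassette_mid from where it was at the start of the episode above 0.03 m).
It fails at once if the tape is pushed more than 30 mm (distance of tape from where it was at the start of the episode above 0.03 m).
Of flat1, flat2, flat3 only 2 to 3 are there at a start; the rules pass over those that are not, and their reading is None.
Of charged1, charged2, charged3 only 2 to 3 are there at a start; the rules pass over those that are not, and their reading is None.
At some moment in a run one of flat1, flat2, flat3 may be knocked a few centimetres aside while the robot is not near it.
Once in a run the grip may slacken for a moment while it holds something.
It also fails if it takes over 210 s, if anything falls off the work surface, if the arm or the gripper's body presses on something with over 40 N, if the wrist force passes 120 N, or if a joint passes its speed limit or range.

## Robot

A 6-joint arm with a two-finger parallel gripper is mounted at the origin on the work surface. World frame = base frame: x ahead of the robot, y to its left, z up, the work surface at z = 0. Lengths are in m, angles in degrees, forces in N, time in s.
With the tool pointing down it reaches from about 0.35 to 0.875 m from the base axis. Payload 4.2 kg.
Tool frame: the origin (TCP) lies on the centre line of the jaws, within the pads' length; the fingertips stand tip_reach ahead of it and the grasp point (between the pads) is the TCP (tip_reach is the distance from the TCP to the fingertips, in m); z points along the fingers, y is the line along which they close (so a half turn about z gives the same grasp; the last joint's range is limited). The gripper opens to 87 mm and grips with 3 to 60 N. Pads are 19 mm wide; open, the fingers measure 117 mm over their backs; the gripper's body (75 mm by 190 mm) begins 51 mm behind the grasp point.
Start: joints at [80.764, 22.042, 0.453, 0, -68.411, -14.817], TCP at [0.255, 0.571, 0.242] pointing down, gripper open.
Joint ranges: [-179.83, 179.83], [-69.29, 118.12], [-61.27, 80.66], [-181.25, 117.63], [-171.15, -9.14], [-177.46, 177.46]. Speed limits (degrees/s): [159.86, 159.86, 180, 180, 180, 180].

## Interface

Orientations are given as a 3x3 rotation matrix whose columns are the frame's x, y, z axes.
In Python, from station import sense, capture, finish_job, tip_reach gives the robot as it stands.
- The arm moves only by the tool arm_command, never from a script. Its argument "deltas" is a list of rows, each a list of 7 numbers: the turn, a rotation vector about the tool's x, y, z in rad, then the shift along the tool's x, y, z in cm, then the closure, from -1 (fully open) to 1 (shut), so that 0 is half open. In form: [[rx, ry, rz, dx, dy, dz, hand], ...]. A call has 1 to 8 rows; each row is the pose to reach, as a shift and turn from the pose commanded when the call began, along the tool's axes at that moment; what a row does not reach only later rows make up. A row lasts 1/12 s, in which the tool goes at most 41.7 mm and 7.16 degrees, less where a joint would pass 70% of its speed; a pose out of reach is approached as far as the arm can. A call with a gripper value outside its range is refused whole. The fingers move at their own pace and stop on an object; the grip force is fixed at half the most. Time passes only in rows, so rows that repeat a pose let the fingers close. It gives the time, the measured TCP pose, the force, the opening and the grip force at its end, in the units of the state.
- sense(): the state, without advancing time (a new reading comes with each control period).
- capture(name): name is "scene" or "top" or "wrist"; returns a dict with "pixels" (420x560x3 uint8, blue, green, red), "fovy" (degrees; the focal length in pixels is half the picture's height over the tangent of half this angle, whatever the lens; pixels are square), "cx", "cy" (the principal point, pixels), "k1" (the pictures are not rectified: a ray, as slopes to the right and down, at radius r is drawn at 1 + k1 r^2 times it, then the intrinsics apply), "rvec" (rotation vector, rad) and "tvec" (3), from world to camera coordinates, as OpenCV has them. Camera axes: x right, y down, z forward; pixel columns grow to the right and rows downward; lengths in m; the calibration is good to about 2 mm. A picture is of the moment at which its call begins. There is no depth.
- finish_job(): hands the job in; it is judged then, once.
The state is a dict: "time_s": time; "joints": joint angles; "joint_velocities": joint speeds; "effort": joint torques, N m; "tcp_pos": TCP position; "ee_rot": TCP orientation; "wrist_force": force on the tool from outside, world axes, zero at the start; "moment": the same for the moment, N m; "gripper_width": opening from 0.0 (shut) to 1.0 (fully open); "gripper_force": force on a finger pad.
Only numpy, scipy, OpenCV 4.12 (cv2) and the standard library are available. Lean on these libraries where they do the work, as an engineer would, in place of code of your own. Each camera call takes 0.05 s, during which the arm holds its last target. There are 200 camera calls.

## Working session

There is one attempt and no reset: what is moved stays moved. The work goes in short steps, Python scripts to look and compute and a tool call to move; the robot and the scene stay as the last step left them, time stands still between calls to the robot, and variables do not carry over. Pictures are saved under pics/ and viewed, at most 14 in all, crops included, and the job is handed in when it is done.

Besides the shell and the picture viewer there is one more tool, called after "Call:" as name([rows], argument=value, ...), one row to a line, values as JSON. arm_command: Moves the arm, as the interface text tells. Its arguments: {"type":"object","properties":{"deltas":{"type":"array"}},"required":["deltas"]}

```bash
mkdir -p pics; ls
python3 - <<'E'
from station import sense,capture,tip_reach
import cv2,numpy as np
print(tip_reach); s=sense(); print(s)
for n in("scene","top"):
    c=capture(n); cv2.imwrite(f"pics/{n}0.png",c["pixels"]); np.savez(f"{n}0.npz",**c); print({k:v for k,v in c.items() if k!="pixels"})
a=[cv2.imread(f"pics/{n}0.png") for n in("scene","top")]
E
```

```text
pics
0.019
{'time_s': 0.0, 'joints': array([ 8.07640755e+01,  2.20902412e+01,  3.80706213e-01, -2.89311982e-02,
       -6.84116339e+01, -1.48147693e+01]), 'joint_velocities': array([-0.14721564, -0.04563499, -0.07533269,  0.00092571, -0.09685519,
       -0.08320851]), 'effort': array([-3.71618062e-04, -3.90667641e+01,  1.87396735e+01,  4.21976522e+00,
        1.08321989e-02, -1.97143290e-04]), 'tcp_pos': array([0.25448648, 0.57023182, 0.24047152]), 'ee_rot': array([[ 9.13109331e-01, -4.07714000e-01, -8.02854120e-04],
       [-4.07714781e-01, -9.13107118e-01, -2.01197636e-03],
       [ 8.72191172e-05,  2.16448988e-03, -9.99997654e-01]]), 'wrist_force': array([0.70042931, 1.19631422, 0.41394541]), 'moment': array([-0.04341325,  0.00870714, -0.01155542]), 'gripper_force': 0.0, 'gripper_width': 0.9987041521044276}
{'fovy': 55.237819077468785, 'cx': 287.88397581319526, 'cy': 207.89211391342354, 'k1': -0.0031208503347931933, 'rvec': array([ 2.1232731 ,  0.98415859, -0.42122462]), 'tvec': array([-0.32740543, -0.21306518,  1.43127916])}
{'fovy': 45.304926887001415, 'cx': 271.5763195110814, 'cy': 213.96681797826963, 'k1': 0.045792976235399484, 'rvec': array([ 2.19734172, -2.15909515,  0.08921802]), 'tvec': array([-0.04725478,  0.55231105,  1.69235657])}
```

View pics/scene0.png

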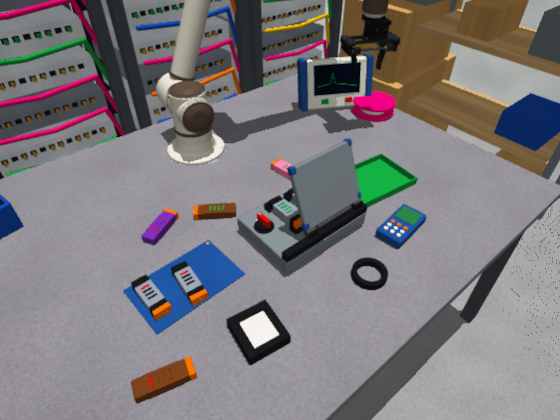

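View pics/top0.png

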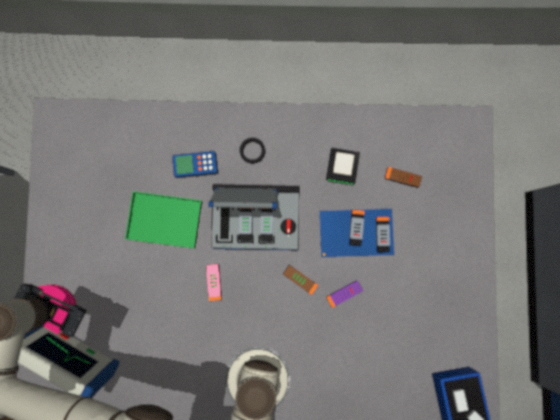

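Scene: the charger is central with the screen leaning over the bays, and packs sit in two bays. The tray is at +y (top view px ~163,220) and the mat at −y (~357,233) with two red-lamp packs, orange ends away from the robot. The brown, pink and purple packs are decoys.

```bash
cat > h.py <<'E'
import numpy as np,cv2
from scipy.spatial.transform import Rotation as R
def K(c):
    f=c["pixels"].shape[0]/2/np.tan(np.radians(float(c["fovy"]))/2)
    return np.array([[f,0,float(c["cx"])],[0,f,float(c["cy"])],[0,0,1]]),np.array([float(c["k1"]),0,0,0])
def ray(c,p):
    k,d=K(c); u=cv2.undistortPoints(np.array(p,float).reshape(-1,1,2),k,d).reshape(-1,2)
    M=cv2.Rodrigues(np.asarray(c["rvec"],float))[0]; o=-M.T@np.asarray(c["tvec"]).ravel()
    v=np.c_[u,np.ones(len(u))]@M; return o,v
def onz(c,p,z):
    o,v=ray(c,p); return o+v*((z-o[2])/v[:,2])[:,None]
def proj(c,P):
    k,d=K(c); return cv2.projectPoints(np.array(P,float).reshape(-1,1,3),np.asarray(c["rvec"],float),np.asarray(c["tvec"],float),k,d)[0].reshape(-1,2)
def tri(c1,p1,c2,p2):
    o1,v1=ray(c1,[p1]);o2,v2=ray(c2,[p2]);v1=v1[0];v2=v2[0]
    t=np.linalg.lstsq(np.c_[v1,-v2],o2-o1,rcond=None)[0]
    a,b=o1+t[0]*v1,o2+t[1]*v2; return (a+b)/2,np.linalg.norm(a-b)
def hsv(c): return cv2.cvtColor(c["pixels"],cv2.COLOR_BGR2HSV)
def blobs(c,lo,hi,amin=8,roi=None):
    m=cv2.inRange(hsv(c),np.array(lo),np.array(hi))
    if roi is not None:
        q=np.zeros_like(m);x0,y0,x1,y1=roi;q[y0:y1,x0:x1]=m[y0:y1,x0:x1];m=q
    cs,_=cv2.findContours(m,cv2.RETR_EXTERNAL,cv2.CHAIN_APPROX_NONE)
    out=[]
    for k in cs:
        a=cv2.contourArea(k)
        if a>=amin:
            q=np.zeros_like(m);cv2.drawContours(q,[k],-1,255,-1);q&=m;mm=cv2.moments(q,True)
            out.append((a,np.array([mm["m10"]/mm["m00"],mm["m01"]/mm["m00"]]),k))
    return sorted(out,key=lambda b:-b[0])
def rect(c,k,z):
    """min-area rectangle of a contour in world xy at height z: centre, size, axis angle of long side (deg)"""
    P=onz(c,k.reshape(-1,2),z)[:,:2].astype(np.float32)
    (x,y),(w,h),a=cv2.minAreaRect(P)
    if w<h:w,h,a=h,w,a+90
    return np.round([x,y,w,h,(a+90)%180-90],4)
def goto(pos,yaw=None,Rt=None):
    """delta row (cm, rad) from now to world pos; yaw: tool pointing down, tool x at this world angle (deg)"""
    from station import sense
    s=sense(); R0=R.from_matrix(s["ee_rot"])
    if Rt is None:
        a=np.radians(yaw); Rt=np.array([[np.cos(a),np.sin(a),0],[np.sin(a),-np.cos(a),0],[0,0,-1]])
    r=(R0.inv()*R.from_matrix(Rt)).as_rotvec()
    d=R0.inv().apply(np.array(pos)-s["tcp_pos"])*100
    return np.round(r,3),np.round(d,2)
E
python3 - <<'E'
from h import *
t=dict(np.load("top0.npz"));s=dict(np.load("scene0.npz"))
for n,lo,hi,z in(("green",(50,120,60),(75,255,255),.024),("blue",(100,120,60),(118,255,255),.002),("orange",(5,180,150),(18,255,255),.02),("red",(0,180,120),(4,255,255),.09)):
    for a,p,k in blobs(t,lo,hi,6 if n!="blue" else 6)[:9]: print(n,a,p.round(1),onz(t,[p],z)[0].round(4),rect(t,k,z))
for a,p,k in blobs(s,(100,100,50),(125,255,255),4): print("sblue",a,p.round(1))
for n,c,(x0,y0,x1,y1) in(("t",t,(200,170,410,265)),("s",s,(225,130,385,275))):
    i=c["pixels"][y0:y1,x0:x1]; f=3.8; cv2.imwrite(f"pics/c{n}.png",cv2.resize(i,None,fx=f,fy=f,interpolation=cv2.INTER_CUBIC))
a=cv2.imread("pics/ct.png");b=cv2.imread("pics/cs.png");print(a.shape,b.shape)
E
```

```text
green 3130.5 [163.3 219.5] [0.5276 0.3299 0.024 ] [ 0.5281  0.3295  0.234   0.1607 83.5471]
green 22.5 [339.8 180.9] [ 0.6705 -0.2689  0.024 ] [ 6.70300e-01 -2.69600e-01  8.30000e-02  8.00000e-03  8.13859e+01]
green 22.0 [ 56.6 344.1] [0.1097 0.6641 0.024 ] [1.08600e-01 6.63000e-01 7.84000e-02 6.30000e-03 5.49142e+01]
blue 2592.5 [350.6 233.5] [ 0.4922 -0.3102  0.002 ] [  0.4963  -0.3294   0.2453   0.1552 -87.2013]
blue 786.0 [454.9 387.7] [-0.0129 -0.6558  0.002 ] [-0.0384 -0.6741  0.1718  0.1535 10.7419]
blue 221.0 [197.  165.7] [0.7186 0.2243 0.002 ] [ 7.24700e-01  2.33200e-01  1.48000e-01  7.64000e-02 -8.29575e+01]
blue 80.5 [ 87.7 391. ] [-0.0449  0.5616  0.002 ] [ -0.0461   0.5614   0.0366   0.0298 -25.0307]
blue 14.5 [274.4 205.4] [ 0.5847 -0.0469  0.002 ] [ 0.5843 -0.0471  0.0174  0.0104  0.9941]
blue 10.5 [210.6 203.6] [0.5871 0.1736 0.002 ] [0.5874 0.1741 0.0174 0.0104 1.5577]
orange 22.0 [388.7 172.1] [ 0.7043 -0.4364  0.02  ] [ 7.03300e-01 -4.35200e-01  3.26000e-02  1.22000e-02 -2.60525e+01]
orange 18.5 [382.2 219. ] [ 0.5426 -0.4142  0.02  ] [ 5.42700e-01 -4.13700e-01  3
[... 172 characters left out ...]
2.5 288.5] [ 0.3038 -0.1798  0.02  ] [ 3.03800e-01 -1.79800e-01  2.89000e-02  8.30000e-03 -3.32494e+01]
orange 7.5 [330.2 301.2] [ 0.2626 -0.2397  0.02  ] [ 2.62800e-01 -2.39600e-01  3.12000e-02  5.20000e-03  3.18351e+01]
red 23.5 [288.2 223.9] [ 0.516  -0.0926  0.09  ] [ 0.5171 -0.0919  0.023   0.0131  0.8678]
sblue 4357.5 [187.7 282.8]
sblue 2455.5 [529.9 121.3]
sblue 1184.0 [398.4 229.4]
sblue 525.0 [  7.8 218.5]
sblue 410.0 [302.3  83.9]
sblue 207.5 [226.3  20.3]
sblue 199.5 [368.9  73.7]
sblue 177.0 [157.5  25.1]
sblue 48.0 [291.5 170.1]
sblue 34.5 [305.2 226.4]
sblue 19.5 [348.2 141.3]
sblue 17.5 [163.5 119.7]
sblue 14.5 [228.9  96.7]
sblue 8.0 [358.4 194.5]
(361, 798, 3) (551, 608, 3)
```

View pics/ct.png

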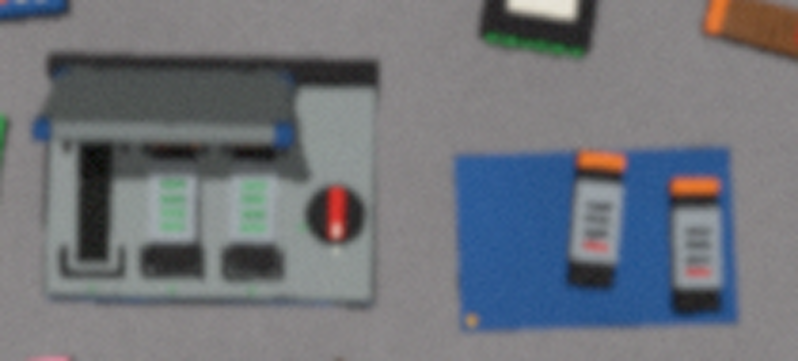

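View pics/cs.png

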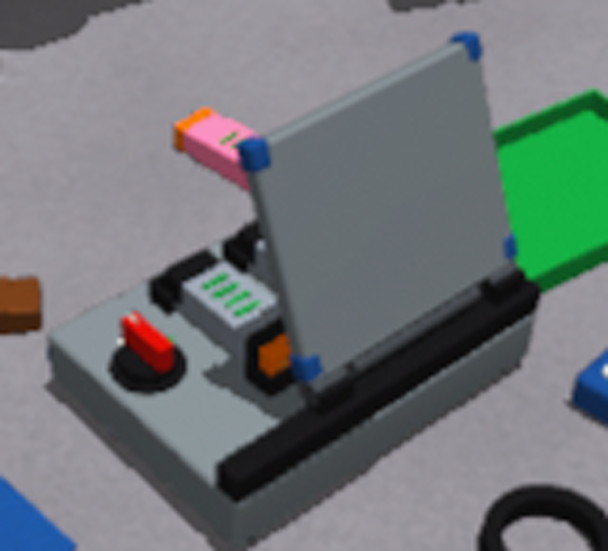

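Run:
```python
from h import *
t=dict(np.load("top0.npz"));s=dict(np.load("scene0.npz"))
for a,b in(((210.6,203.6),(348.2,141.3)),((274.4,205.4),(291.5,170.1)),((275.5,189.7),(305.2,226.4)),((216.3,189),(358.4,194.5))):
    P,e=tri(t,a,s,b);print("corner",P.round(4),round(e,4))
d=onz(t,[(211.8,248.2),(298.7,249.5)],.055);h=onz(t,[(299.5,185.8),(213.2,185)],.079);print(d.round(4),h.round(4))
v=d[0]-d[1];print("yaw",np.degrees(np.arctan2(-v[0],v[1])), "w",np.linalg.norm(v),"depth",h.mean(0)-d.mean(0))
# white sleeves of flats
for a,p,k in blobs(t,(0,0,110),(180,60,255),20,(340,205,395,258)): print("sleeve",a,p,rect(t,k,.026))
for a,p,k in blobs(t,(50,60,60),(85,255,255),4,(215,205,282,248)): print("lamps",a,p,onz(t,[p],.085))
for q in [(355.2,197.5+13),(351,242)]: pass
f=lambda c:(200+c[0]/3.8,170+c[1]/3.8)
for n,A,B in(("flatA",(602,160),(590,280)),("flatB",(696,185),(696,303))):print(n,onz(t,[f(A),f(B)],.026).round(4))
print("bay guides",onz(t,[f((92,262)),f((172,262)),f((252,262))],.071).round(4),onz(t,[f((95,200))],.06))
```

```text
corner [0.5631 0.1443 0.2476] 0.003
corner [ 0.5611 -0.0449  0.245 ] 0.0026
corner [ 0.6244 -0.0495  0.1125] 0.0012
corner [0.6241 0.1433 0.1109] 0.0008
[[ 0.4328  0.159   0.055 ]
 [ 0.4335 -0.1298  0.055 ]] [[ 0.6436 -0.1285  0.079 ]
 [ 0.6412  0.1573  0.079 ]]
yaw 0.1404163108373636 w 0.28886413495487034 depth [ 2.09299229e-01 -1.88634988e-04  2.40000000e-02]
sleeve 224.0 [382.72995781 234.64978903] [ 0.4898 -0.4153  0.071   0.0407  1.0761]
sleeve 221.0 [356.11965812 227.68376068] [ 0.5102 -0.3246  0.0684  0.0406  0.1357]
sleeve 216.5 [372.2943038  211.16772152] [ 0.5146 -0.3613  0.183   0.1525 89.874 ]
sleeve 49.5 [371.44859813 256.40186916] [ 4.13200e-01 -3.62300e-01  1.82300e-01  1.34000e-02 -8.48288e+01]
lamps 4.0 [266.  229.5] [[ 0.49650059 -0.0203058   0.085     ]]
lamps 4.0 [245.  225.5] [[0.50842099 0.04877386 0.085     ]]
flatA [[ 0.5643 -0.3326  0.026 ]
 [ 0.457  -0.3222  0.026 ]]
flatB [[ 0.5434 -0.4163  0.026 ]
 [ 0.4383 -0.4161  0.026 ]]
bay guides [[ 0.4637  0.1171  0.071 ]
 [ 0.4649  0.0477  0.071 ]
 [ 0.4661 -0.0217  0.071 ]] [[0.51830933 0.11689778 0.06      ]]
```

Run:
```python
from h import *
print(goto((.48,.048,.237),0))
```

```text
(array([ 0.002,  0.   , -0.42 ]), array([41.88, 38.5 ,  0.44]))
```

Call:
arm_command([
  [0.002,0,-0.42,41.9,38.5,0.4,1],
  [0.002,0,-0.42,41.9,38.5,0.4,1],
  [0.002,0,-0.42,41.9,38.5,0.4,1],
  [0.002,0,-0.42,41.9,38.5,0.4,1],
  [0.002,0,-0.42,41.9,38.5,0.4,1],
  [0.002,0,-0.42,41.9,38.5,0.4,1],
  [0.002,0,-0.42,41.9,38.5,0.4,1],
  [0.002,0,-0.42,41.9,38.5,0.4,1],
])

```text
time_s: 0.77
tcp_pos: [0.387, 0.2626, 0.239]
ee_rot: [[1.0, 0.001, 0.0], [0.001, -1.0, 0.002], [0.0, -0.002, -1.0]]
wrist_force: [0.1, -0.3, -0.6]
gripper_width: 0.48
gripper_force: 0.0
```

Run:
```python
from h import *
from station import sense
s=sense();print(s["time_s"],s["tcp_pos"],s["gripper_width"],goto((.48,.048,.237),0))
```

```text
0.7667 [0.38695379 0.26258729 0.23904828] 0.4800644389276853 (array([-0.002, -0.   ,  0.001]), array([ 9.29, 21.47,  0.17]))
```

Call:
arm_command([
  [0,0,0,9.3,21.5,0.2,1],
  [0,0,0,9.3,21.5,0.2,1],
  [0,0,0,9.3,21.5,0.2,1],
  [0,0,0,9.3,21.5,0.2,1],
  [0,0,0,9.3,21.5,0.2,1],
  [0,0,0,9.3,21.5,0.2,1],
  [0,0,0,9.3,21.5,0.2,1],
  [0,0,0,9.3,21.5,0.2,1],
])

```text
time_s: 1.43
tcp_pos: [0.4799, 0.0484, 0.2363]
ee_rot: [[1.0, -0.003, -0.001], [-0.003, -1.0, 0.002], [-0.001, -0.002, -1.0]]
wrist_force: [0.5, 0.4, 0.1]
gripper_width: 0.009
gripper_force: 0.0
```

Call:
arm_command([
  [0,0,0,3,0,0,1],
  [0,0,0,5.5,0,0,1],
  [0,0,0,7.5,0,0,1],
  [0,0,0,9.5,0,0,1],
  [0,0,0,11.5,0,0,1],
  [0,0,0,13.5,0,0,1],
  [0,0,0,15,0,0,1],
  [0,0,0,15,0,0,1],
])

```text
time_s: 2.1
tcp_pos: [0.6304, 0.051, 0.2356]
ee_rot: [[1.0, 0.001, -0.003], [0.001, -1.0, 0.001], [-0.003, -0.001, -1.0]]
wrist_force: [-0.4, -0.0, -0.3]
gripper_width: 0.008
gripper_force: 0.1
```

```bash
cat > scr.py <<'E'
from h import *
from station import sense,capture
import sys
s=sense();print(s["time_s"],s["tcp_pos"].round(4),s["wrist_force"].round(1))
c=capture("scene");np.savez("scene1.npz",**c)
H=np.array([.633,.048,.09])
bl=[(a,p) for a,p,k in blobs(c,(100,100,50),(125,255,255),3,(270,100,390,250))]
for a,p in bl:
    o,v=ray(c,[p]);v=v[0]
    for y in(-.045,.144):
        P=o+v*(y-o[1])/v[1]; d=P-H
        if P[2]>.2 and P[2]<.3: print(a,p.round(1),y,P.round(3),"ang",round(np.pi-np.arctan2(d[2],d[0]),3),"rad r",round(np.hypot(d[0],d[2]),3))
cv2.imwrite("pics/"+sys.argv[1],c["pixels"])
E
python3 scr.py s1.png
```

```text
2.1 [0.6304 0.051  0.2356] [-0.4 -0.  -0.3]
169.5 [383.7 231.9] -0.045 [ 0.834 -0.045  0.253] ang 2.459 rad r 0.259
77.5 [303.1 104.8] 0.144 [0.393 0.144 0.28 ] ang 0.671 rad r 0.306
71.0 [319.8 186.6] -0.045 [ 0.656 -0.045  0.255] ang 1.712 rad r 0.167
23.5 [377.5 154.1] 0.144 [0.659 0.144 0.259] ang 1.724 rad r 0.171
```

Call:
arm_command([
  [0,0,0,1.0,0,0,1],
  [0,0,0,1.6,0,0,1],
  [0,0,0,2.1,0,0,1],
  [0,0,0,2.4,0,0,1],
  [0,0,0,2.6,0,0,1],
  [0,0,0,2.7,0,0,1],
  [0,0,0,2.7,0,0,1],
])

```text
time_s: 2.73
tcp_pos: [0.654, 0.0505, 0.2354]
ee_rot: [[1.0, 0.001, -0.006], [0.001, -1.0, 0.002], [-0.006, -0.002, -1.0]]
wrist_force: [-4.0, 0.5, -1.5]
gripper_width: 0.008
gripper_force: 2.1
```

```bash
python3 scr.py s2.png
```

```text
2.7333 [0.654  0.0505 0.2354] [-4.   0.5 -1.5]
169.0 [383.7 231.9] -0.045 [ 0.834 -0.045  0.253] ang 2.459 rad r 0.259
77.5 [303.1 104.8] 0.144 [0.393 0.144 0.28 ] ang 0.671 rad r 0.306
70.0 [328.5 195.7] -0.045 [ 0.684 -0.045  0.247] ang 1.886 rad r 0.166
23.5 [386.1 161.9] 0.144 [0.687 0.144 0.252] ang 1.892 rad r 0.171
```

Call:
arm_command([
  [0,0,0,0.4,0,0,1],
  [0,0,0,0.7,0,0,1],
  [0,0,0,0.8,0,0,1],
  [0,0,0,0.8,0,0,1],
  [0,0,0,-1,0,0,1],
  [0,0,0,-5,0,0,0.5],
  [0,0,0,-9,0,0,0],
  [0,0,0,-13,0,-2,-0.24],
])

```text
time_s: 3.45
tcp_pos: [0.527, 0.0498, 0.2526]
ee_rot: [[1.0, -0.0, -0.003], [-0.0, -1.0, 0.001], [-0.003, -0.001, -1.0]]
wrist_force: [0.4, 0.1, 1.5]
gripper_width: 0.153
gripper_force: 0.0
```

Call:
arm_command([
  [0,0,0,-3,0,-3,-0.24],
  [0,0,0,-3,0,-6,-0.24],
  [0,0,0,-3,0,-6,-0.24],
  [0,0,0,-3,0,-6,-0.24],
])

```text
time_s: 3.78
tcp_pos: [0.5011, 0.0505, 0.3192]
ee_rot: [[1.0, 0.002, 0.011], [0.001, -1.0, 0.006], [0.011, -0.006, -1.0]]
wrist_force: [0.3, 0.2, -0.9]
gripper_width: 0.451
gripper_force: 0.0
```

```bash
python3 scr.py s3.png
python3 - <<'E'
from h import *
from station import capture
for n in("wrist","top"):
    c=capture(n);np.savez(n+"1.npz",**c);cv2.imwrite(f"pics/{n}1.png",c["pixels"])
    print(c["fovy"],c["k1"],proj(c,[(.5,.117,.055),(.5,.048,.084),(.5,-.02,.084)]).round())
E
```

```text
3.7833 [0.5011 0.0505 0.3192] [ 0.3  0.2 -0.9]
170.5 [383.7 231.9] -0.045 [ 0.834 -0.045  0.253] ang 2.459 rad r 0.259
73.5 [331.5 199.3] -0.045 [ 0.694 -0.045  0.243] ang 1.947 rad r 0.165
10.0 [388.  164.5] 0.144 [0.693 0.144 0.248] ang 1.936 rad r 0.169
9.0 [304.5 109.2] 0.144 [0.399 0.144 0.27 ] ang 0.656 rad r 0.295
71.93654465579488 -0.011134840974620367 [[234. 184.]
 [283. 188.]
 [334. 188.]]
45.304926887001415 0.045792976235399484 [[225. 228.]
 [245. 228.]
 [266. 228.]]
```

View pics/wrist1.png

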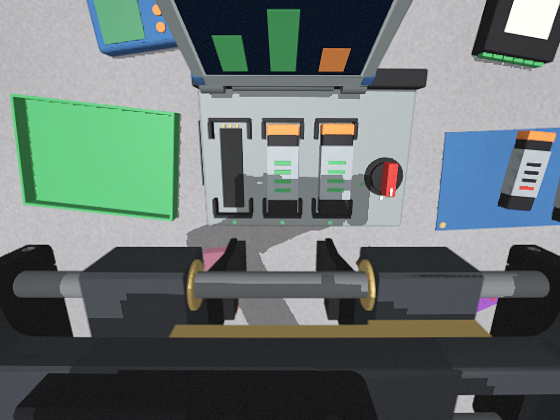

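The wrist view shows bays at px (231,167), (282,170) and (336,168); the left bay is empty. The tray is at (97,160), and a run-down pack is at (528,170) on the mat.

Run:
```python
from h import *
from station import sense
c=dict(np.load("wrist1.npz"))
for n,lo,hi,roi,z in(("orange",(5,150,120),(20,255,255),(200,90,400,220),.084),("lamps",(50,80,80),(85,255,255),(250,140,370,205),.084),("sleeve",(85,0,150),(130,50,255),(250,140,370,200),.084),("red",(0,150,120),(4,255,255),(350,140,420,210),.09),("tray",(50,100,60),(80,255,255),(0,80,200,230),.024),("orangeM",(5,150,120),(20,255,255),(440,90,560,220),.026),("mat",(98,120,60),(118,255,255),(420,90,560,240),.002)):
    for a,p,k in blobs(c,lo,hi,20,roi): print(n,a,p.round(1),onz(c,[p],z)[0].round(4),rect(c,k,z))
# bay corner-guide corners (outer) at deck+16: pixel by eye
print(onz(c,[(209,121),(248,121),(263,121),(303,121),(315,121),(357,121),(212,216),(250,215),(263,217),(302,216),(311,216),(352,215)],.071).round(4))
print(onz(c,[(231,142),(232,195)],.06).round(4))
s=sense();print(s["ee_rot"].round(4).tolist(),s["tcp_pos"])
t=dict(np.load("top1.npz"))
for a,p,k in blobs(t,(5,150,120),(18,255,255),4,(210,180,400,250)): print("top orange",a,p.round(1),onz(t,[p],.084 if p[0]<300 else .026)[0].round(4))
```

```text
orange 33.0 [336.8 129.1] [ 0.5747 -0.0195  0.084 ] [ 5.74800e-01 -2.03000e-02  4.15000e-02  1.21000e-02 -8.98859e+01]
lamps 47.5 [334.9 189.5] [ 0.4976 -0.021   0.084 ] [ 4.97600e-01 -2.12000e-02  2.14000e-02  4.00000e-03 -8.98797e+01]
lamps 47.0 [336.  171.5] [ 0.5215 -0.0213  0.084 ] [ 5.21500e-01 -2.13000e-02  2.10000e-02  3.90000e-03 -8.98823e+01]
lamps 46.5 [335.1 180.5] [ 0.5096 -0.0208  0.084 ] [ 5.0960e-01 -2.0600e-02  2.1100e-02  4.0000e-03 -8.9881e+01]
lamps 45.0 [282.5 171.5] [0.5214 0.0483 0.084 ] [ 5.2130e-01  4.8300e-02  1.9600e-02  3.9000e-03 -8.9914e+01]
lamps 45.0 [282.5 162.5] [0.533  0.0484 0.084 ] [ 5.33000e-01  4.84000e-02  1.94000e-02  3.90000e-03 -8.99225e+01]
lamps 31.5 [282.2 190. ] [0.4968 0.0487 0.084 ] [ 4.96800e-01  4.89000e-02  2.12000e-02  2.70000e-03 -8.98961e+01]
lamps 31.5 [282.2 181. ] [0.5089 0.0488 0.084 ] [ 5.08800e-01  4.90000e-02  2.10000e-02  2.70000e-03 -8.99049e+01]
lamps 30.0 [336.5 162. ] [ 0.5338 -0.0213  0.084 ] [ 5.33800e-01 -2.13000e-02  1.95000e-02  2.60000e-03 -8.98829e+01]
sleeve 2131.5 [284.7 158.5] [0.5381 0.0456 0.084 ] [ 5.3710
[... 729 characters left out ...]
]
 [ 0.5847  0.0736  0.071 ]
 [ 0.5847  0.0221  0.071 ]
 [ 0.5847  0.0066  0.071 ]
 [ 0.5848 -0.0474  0.071 ]
 [ 0.4566  0.1474  0.071 ]
 [ 0.4582  0.0938  0.071 ]
 [ 0.4553  0.0756  0.071 ]
 [ 0.4569  0.0208  0.071 ]
 [ 0.4569  0.0081  0.071 ]
 [ 0.4585 -0.0493  0.071 ]]
[[0.5578 0.1179 0.06  ]
 [0.4844 0.1198 0.06  ]]
[[1.0, 0.0004, 0.0008], [0.0004, -1.0, 0.0022], [0.0008, -0.0022, -1.0]] [0.49984666 0.04985358 0.31493429]
top orange 48.0 [266.7 206. ] [ 0.574  -0.0212  0.084 ]
top orange 30.0 [357.6 212.1] [ 0.5642 -0.3299  0.026 ]
top orange 21.5 [260.3 183.3] [0.649  0.0015 0.084 ]
top orange 20.0 [382. 219.] [ 0.5422 -0.4124  0.026 ]
top orange 6.0 [250.4 205.7] [0.5742 0.0324 0.084 ]
```

Call:
arm_command([
  [0,0,0,2,0.15,2,-0.24],
  [0,0,0,2,0.15,6,-0.24],
  [0,0,0,2,0.15,10,-0.24],
  [0,0,0,2,0.15,14,-0.24],
  [0,0,0,2,0.15,18,-0.24],
  [0,0,0,2,0.15,20.5,-0.24],
  [0,0,0,2,0.15,20.5,-0.24],
  [0,0,0,2,0.15,20.5,-0.24],
])

```text
time_s: 4.6
tcp_pos: [0.5194, 0.0481, 0.1089]
ee_rot: [[1.0, 0.001, -0.003], [0.001, -1.0, -0.0], [-0.003, 0.0, -1.0]]
wrist_force: [0.2, -0.4, 0.4]
gripper_width: 0.618
gripper_force: 0.0
```

Run:
```python
from h import *
from station import sense,capture
s=sense();print(s["tcp_pos"],s["gripper_width"],s["wrist_force"],goto((.52,.0485,.081),0))
```

```text
[0.51941227 0.04806937 0.10885226] 0.6175474637406162 [ 0.19922836 -0.43101561  0.41239052] (array([0.   , 0.003, 0.001]), array([ 0.07, -0.04,  2.79]))
```

Call:
arm_command([
  [0,0,0,0.05,0,1.6,-0.24],
  [0,0,0,0.05,0,2.8,-0.24],
  [0,0,0,0.05,0,2.8,-0.24],
  [0,0,0,0.05,0,2.8,1],
  [0,0,0,0.05,0,2.8,1],
  [0,0,0,0.05,0,2.8,1],
  [0,0,0,0.05,0,2.8,1],
  [0,0,0,0.05,0,2.8,1],
])

```text
time_s: 5.27
tcp_pos: [0.5214, 0.049, 0.0841]
ee_rot: [[1.0, 0.001, 0.004], [0.001, -1.0, 0.003], [0.004, -0.003, -1.0]]
wrist_force: [-0.6, 1.0, 6.1]
gripper_width: 0.457
gripper_force: 30.0
```

Call:
arm_command([
  [0,0,0,0,0,0,1],
  [0,0,0,0,0,-1,1],
  [0,0,0,0,0,-3,1],
  [0,0,0,0,0,-6,1],
  [0,0,0,0,0,-9,1],
  [0,0,0,0,0,-11,1],
  [0,0,0,0,0,-11,1],
])

```text
time_s: 5.85
tcp_pos: [0.5227, 0.0489, 0.1978]
ee_rot: [[1.0, 0.001, 0.01], [0.001, -1.0, 0.005], [0.01, -0.005, -1.0]]
wrist_force: [0.6, 0.6, -0.7]
gripper_width: 0.459
gripper_force: 30.0
```

Run:
```python
from h import *
from station import sense,capture
s=sense();print(s["tcp_pos"],s["gripper_width"],s["gripper_force"],s["wrist_force"],goto((.5347,.378,.18),-6.5))
```

```text
[0.52268094 0.048944   0.19784471] 0.4593774900671968 29.995571672916412 [ 0.62543198  0.63701766 -0.7245721 ] (array([-0.005, -0.01 ,  0.115]), array([  1.22, -32.9 ,   1.95]))
```

Call:
arm_command([
  [0,0,0.115,1.2,-32.9,2,1],
  [0,0,0.115,1.2,-32.9,2,1],
  [0,0,0.115,1.2,-32.9,2,1],
  [0,0,0.115,1.2,-32.9,2,1],
  [0,0,0.115,1.2,-32.9,2,1],
  [0,0,0.115,1.2,-32.9,2,1],
  [0,0,0.115,1.2,-32.9,2,1],
  [0,0,0.115,1.2,-32.9,2,1],
])

```text
time_s: 6.52
tcp_pos: [0.5311, 0.3791, 0.1718]
ee_rot: [[0.993, -0.114, -0.002], [-0.114, -0.993, 0.0], [-0.002, -0.0, -1.0]]
wrist_force: [1.1, -0.3, -2.0]
gripper_width: 0.463
gripper_force: 30.0
```

Run:
```python
from h import *
from station import sense,capture
s=sense();print(s["tcp_pos"],s["gripper_width"],s["gripper_force"],s["wrist_force"],goto((.5347,.378,.030),-6.5))
```

```text
[0.53108512 0.37908996 0.17179515] 0.4625151378645559 29.994295835494995 [ 1.0826211  -0.26923481 -2.00732089] (array([-0.   ,  0.002, -0.001]), array([ 0.4 ,  0.07, 14.18]))
```

Call:
arm_command([
  [0,0,0,0.4,0,3,1],
  [0,0,0,0.4,0,6.5,1],
  [0,0,0,0.4,0,10,1],
  [0,0,0,0.4,0,12.5,1],
  [0,0,0,0.4,0,13.8,1],
  [0,0,0,0.4,0,14.2,1],
  [0,0,0,0.4,0,14.2,1],
  [0,0,0,0.4,0,14.2,1],
])

```text
time_s: 7.18
tcp_pos: [0.5363, 0.3773, 0.0311]
ee_rot: [[0.993, -0.115, 0.0], [-0.115, -0.993, 0.002], [0.0, -0.002, -1.0]]
wrist_force: [0.3, -0.4, -1.0]
gripper_width: 0.459
gripper_force: 30.0
```

Call:
arm_command([
  [0,0,0,0,0,0,-0.1],
  [0,0,0,0,0,0,-0.24],
  [0,0,0,0,0,0,-0.24],
  [0,0,0,0,0,-0.3,-0.24],
  [0,0,0,0,0,-3,-0.24],
  [0,0,0,0,0,-7,-0.24],
  [0,0,0,0,0,-11,-0.24],
  [0,0,0,0,0,-15,-0.24],
])

```text
time_s: 7.85
tcp_pos: [0.536, 0.3767, 0.1834]
ee_rot: [[0.993, -0.114, 0.001], [-0.114, -0.993, 0.002], [0.0, -0.002, -1.0]]
wrist_force: [0.5, 1.1, -0.3]
gripper_width: 0.621
gripper_force: 0.0
```

Run:
```python
from h import *
from station import sense,capture
s=sense();print(s["tcp_pos"],s["gripper_width"],s["gripper_force"],s["wrist_force"],goto((.52,-.021,.14),0))
```

```text
[0.53596829 0.37667915 0.18339388] 0.6210571469176657 0.0 [ 0.48127754  1.1247586  -0.33553647] (array([-0.002, -0.001, -0.115]), array([ 2.96, 39.7 ,  4.26]))
```

Call:
arm_command([
  [0,0,-0.115,3,39.7,2,-0.24],
  [0,0,-0.115,3,39.7,2,-0.24],
  [0,0,-0.115,3,39.7,2,-0.24],
  [0,0,-0.115,3,39.7,2,-0.24],
  [0,0,-0.115,3,39.7,2,-0.24],
  [0,0,-0.115,3,39.7,2,-0.24],
  [0,0,-0.115,3,39.7,2,-0.24],
  [0,0,-0.115,3,39.7,2,-0.24],
])

```text
time_s: 8.52
tcp_pos: [0.5227, 0.0425, 0.1647]
ee_rot: [[1.0, 0.001, 0.002], [0.001, -1.0, 0.002], [0.002, -0.002, -1.0]]
wrist_force: [0.6, -0.1, -0.1]
gripper_width: 0.619
gripper_force: 0.0
```

Run:
```python
from h import *
from station import sense,capture
s=sense();print(s["tcp_pos"],s["gripper_width"],s["gripper_force"],s["wrist_force"],goto((.52,-.021,.084),0))
```

```text
[0.52267837 0.04248119 0.1646696 ] 0.6189038437091633 0.0 [ 0.6240866  -0.06862352 -0.09680606] (array([-0.002, -0.002,  0.001]), array([-0.29,  6.37,  8.05]))
```

Call:
arm_command([
  [0,0,0,-0.3,4,0,-0.24],
  [0,0,0,-0.3,6.4,2,-0.24],
  [0,0,0,-0.3,6.4,4,-0.24],
  [0,0,0,-0.3,6.4,5,-0.24],
  [0,0,0,-0.3,6.4,5,-0.24],
  [0,0,0,-0.3,6.4,5,-0.24],
])

```text
time_s: 9.02
tcp_pos: [0.5204, -0.0191, 0.1139]
ee_rot: [[1.0, 0.001, 0.0], [0.001, -1.0, 0.002], [0.0, -0.002, -1.0]]
wrist_force: [0.3, -0.5, -0.1]
gripper_width: 0.618
gripper_force: 0.0
```

Run:
```python
from h import *
from station import sense,capture
s=sense();print(s["tcp_pos"],s["gripper_width"],s["gripper_force"],s["wrist_force"],goto((.52,-.021,.083),0))
```

```text
[ 0.52039235 -0.01913264  0.11391669] 0.6178426325562199 0.0 [ 0.3066419  -0.54957977 -0.11270232] (array([-0.002, -0.   ,  0.001]), array([-0.04,  0.19,  3.09]))
```

Call:
arm_command([
  [0,0,0,0,0.2,1.8,-0.24],
  [0,0,0,0,0.2,3.0,-0.24],
  [0,0,0,0,0.2,3.0,-0.24],
  [0,0,0,0,0.2,3.0,1],
  [0,0,0,0,0.2,3.0,1],
  [0,0,0,0,0.2,3.0,1],
  [0,0,0,0,0.2,3.0,1],
  [0,0,0,0,0.2,3.0,1],
])

```text
time_s: 9.68
tcp_pos: [0.521, -0.021, 0.0849]
ee_rot: [[1.0, 0.001, 0.003], [0.001, -1.0, 0.003], [0.003, -0.003, -1.0]]
wrist_force: [-0.3, 1.8, 4.3]
gripper_width: 0.461
gripper_force: 3.0
```

Call:
arm_command([
  [0,0,0,0,0,0,1],
  [0,0,0,0,0,-1,1],
  [0,0,0,0,0,-3,1],
  [0,0,0,0,0,-6,1],
  [0,0,0,0,0,-9,1],
  [0,0,0,0,0,-11,1],
  [0,0,0,0,0,-11,1],
])

```text
time_s: 10.27
tcp_pos: [0.5222, -0.0218, 0.1984]
ee_rot: [[1.0, 0.001, 0.009], [0.001, -1.0, 0.003], [0.009, -0.003, -1.0]]
wrist_force: [1.0, -0.3, -1.9]
gripper_width: 0.459
gripper_force: 30.0
```

Run:
```python
from h import *
from station import sense,capture
s=sense();print(s["tcp_pos"],s["gripper_width"],s["gripper_force"],s["wrist_force"],goto((.5234,.279,.18),-6.5))
```

```text
[ 0.52218574 -0.02180117  0.19839758] 0.4586029236872448 29.99962091445923 [ 0.98094772 -0.28710079 -1.90018205] (array([-0.003, -0.009,  0.114]), array([  0.13, -30.07,   1.93]))
```

Call:
arm_command([
  [0,0,0.114,0.1,-30,2,1],
  [0,0,0.114,0.1,-30,2,1],
  [0,0,0.114,0.1,-30,2,1],
  [0,0,0.114,0.1,-30,2,1],
  [0,0,0.114,0.1,-30,2,1],
  [0,0,0.114,0.1,-30,2,1],
  [0,0,0.114,0.1,-30,2,1],
  [0,0,0.114,0.1,-30,2,1],
])

```text
time_s: 10.93
tcp_pos: [0.5202, 0.2827, 0.172]
ee_rot: [[0.994, -0.11, -0.001], [-0.11, -0.994, 0.001], [-0.001, -0.001, -1.0]]
wrist_force: [0.6, -0.8, -2.5]
gripper_width: 0.457
gripper_force: 30.0
```

Run:
```python
from h import *
from station import sense,capture
s=sense();print(s["tcp_pos"],s["gripper_width"],s["gripper_force"],s["wrist_force"],goto((.5234,.279,.031),-6.5))
```

```text
[0.52015896 0.2827371  0.17196949] 0.4570565648088672 29.999564588069916 [ 0.63310047 -0.84117422 -2.53226641] (array([-0.001,  0.001,  0.004]), array([ 0.38,  0.35, 14.1 ]))
```

Call:
arm_command([
  [0,0,0,0.3,0.2,3,1],
  [0,0,0,0.3,0.2,6.5,1],
  [0,0,0,0.3,0.2,10,1],
  [0,0,0,0.3,0.2,12.5,1],
  [0,0,0,0.3,0.2,13.8,1],
  [0,0,0,0.3,0.2,14.1,1],
  [0,0,0,0.3,0.2,14.1,1],
  [0,0,0,0.3,0.2,14.1,1],
])

```text
time_s: 11.6
tcp_pos: [0.524, 0.2761, 0.0334]
ee_rot: [[0.994, -0.114, 0.001], [-0.114, -0.994, 0.002], [0.0, -0.002, -1.0]]
wrist_force: [-0.4, 0.0, -2.8]
gripper_width: 0.457
gripper_force: 30.0
```

Call:
arm_command([
  [0,0,0,0,0,0,-0.1],
  [0,0,0,0,0,0,-0.24],
  [0,0,0,0,0,0,-0.24],
  [0,0,0,0,0,-0.3,-0.24],
  [0,0,0,0,0,-3,-0.24],
  [0,0,0,0,0,-7,-0.24],
  [0,0,0,0,0,-11,-0.24],
  [0,0,0,0,0,-15,-0.24],
])

```text
time_s: 12.27
tcp_pos: [0.5235, 0.2757, 0.1856]
ee_rot: [[0.994, -0.113, 0.001], [-0.113, -0.994, 0.002], [0.001, -0.002, -1.0]]
wrist_force: [1.0, 0.3, -0.4]
gripper_width: 0.622
gripper_force: 0.0
```

Run:
```python
from h import *
from station import sense,capture
s=sense();print(s["tcp_pos"],s["gripper_width"],s["wrist_force"],goto((.46,-.33,.24),0))
```

```text
[0.52352149 0.27567502 0.18562301] 0.6223018129218714 [ 1.03525175  0.26007241 -0.39941576] (array([-0.002, -0.001, -0.114]), array([ 0.56, 60.89, -5.57]))
```

Call:
arm_command([
  [0,0,-0.114,0.5,61,-5.5,-0.3],
  [0,0,-0.114,0.5,61,-5.5,-0.3],
  [0,0,-0.114,0.5,61,-5.5,-0.3],
  [0,0,-0.114,0.5,61,-5.5,-0.3],
  [0,0,-0.114,0.5,61,-5.5,-0.3],
  [0,0,-0.114,0.5,61,-5.5,-0.3],
  [0,0,-0.114,0.5,61,-5.5,-0.3],
  [0,0,-0.114,0.5,61,-5.5,-0.3],
])

```text
time_s: 12.93
tcp_pos: [0.4881, -0.0561, 0.2138]
ee_rot: [[1.0, 0.001, 0.002], [0.001, -1.0, 0.002], [0.002, -0.002, -1.0]]
wrist_force: [0.8, 0.4, 0.1]
gripper_width: 0.649
gripper_force: 0.0
```

Call:
arm_command([
  [0,0,0,-3,27.5,-2.7,-0.3],
  [0,0,0,-3,27.5,-2.7,-0.3],
  [0,0,0,-3,27.5,-2.7,-0.3],
  [0,0,0,-3,27.5,-2.7,-0.3],
  [0,0,0,-3,27.5,-2.7,-0.3],
  [0,0,0,-3,27.5,-2.7,-0.3],
  [0,0,0,-3,27.5,-2.7,-0.3],
  [0,0,0,-3,27.5,-2.7,-0.3],
])

```text
time_s: 13.6
tcp_pos: [0.4581, -0.3339, 0.24]
ee_rot: [[1.0, -0.005, 0.002], [-0.005, -1.0, -0.0], [0.002, 0.0, -1.0]]
wrist_force: [0.4, 0.5, 0.1]
gripper_width: 0.653
gripper_force: 0.0
```

```bash
cat > look.py <<'E'
from h import *
from station import capture,sense
import sys
for n in("wrist","top"):
    c=capture(n);np.savez(n+"2.npz",**c);cv2.imwrite(f"pics/{n}{sys.argv[1]}.png",c["pixels"])
    for a,p,k in blobs(c,(5,150,120),(20,255,255),10): print(n,"orange",a,p.round(1),onz(c,[p],.026)[0].round(4),rect(c,k,.026))
    for a,p,k in blobs(c,(85,0,130),(130,70,255),80 if n=="wrist" else 1e9): print(n,"sleeve",a,p.round(1),onz(c,[p],.026)[0].round(4),rect(c,k,.026))
print(sense()["tcp_pos"])
E
python3 look.py 2
```

```text
wrist orange 26.5 [218.2 321.9] [ 0.2639 -0.2432  0.026 ] [ 2.63100e-01 -2.43300e-01  1.39000e-02  9.40000e-03  2.68451e+01]
wrist orange 24.5 [344.  115.1] [ 0.5471 -0.4093  0.026 ] [ 5.45000e-01 -4.13500e-01  4.12000e-02  1.28000e-02 -8.84425e+01]
wrist sleeve 92884.5 [305.7 114.5] [ 0.5479 -0.3643  0.026 ] [ 0.5064 -0.3324  0.7584  0.3204 89.7639]
wrist sleeve 3691.5 [270.8 248.2] [ 0.3786 -0.321   0.026 ] [ 3.83600e-01 -3.20100e-01  1.52100e-01  7.43000e-02  8.97108e+01]
wrist sleeve 1924.5 [274.3 144.1] [ 0.5141 -0.3272  0.026 ] [ 0.5115 -0.3272  0.0702  0.0412 -4.6128]
wrist sleeve 1815.5 [347.2 161.3] [ 0.4931 -0.4162  0.026 ] [ 0.4903 -0.4164  0.0701  0.0407  1.7407]
wrist sleeve 1753.5 [303.2 312.4] [ 0.2792 -0.3657  0.026 ] [ 2.82200e-01 -3.57900e-01  1.57500e-01  4.13000e-02  8.96826e+01]
wrist sleeve 293.5 [374.2 284. ] [ 0.3242 -0.4633  0.026 ] [ 3.21000e-01 -4.61400e-01  4.75000e-02  2.19000e-02  8.95884e+01]
wrist sleeve 169.0 [198.5 229.7] [ 0.4052 -0.2266  0.026 ] [ 4.00300e-01 -2.26000e-01  5.83000e-02  2.91000e-02 -6.65022e+01]
wrist sleeve 100.5 [ 10.  193.5] [0.4
[... 252 characters left out ...]
0.026 ] [ 6.81200e-01 -5.16200e-01  4.17000e-02  2.68000e-02  7.65603e+01]
top orange 37.0 [181.5 205.5] [0.5765 0.2696 0.026 ] [5.76500e-01 2.69400e-01 3.85000e-02 1.44000e-02 8.38522e+01]
top orange 37.0 [152.  201.7] [0.5874 0.3698 0.026 ] [5.8770e-01 3.6960e-01 4.1300e-02 1.4000e-02 8.2844e+01]
top orange 24.0 [330.2 301.1] [ 0.2636 -0.2391  0.026 ] [ 2.63400e-01 -2.39000e-01  3.68000e-02  1.00000e-02  3.05708e+01]
top orange 19.5 [260.5 183.3] [0.6574 0.0022 0.026 ] [ 6.58400e-01  2.20000e-03  2.39000e-02  1.38000e-02 -8.89906e+01]
top orange 17.0 [215.3 298.1] [0.2666 0.1461 0.026 ] [ 2.68400e-01  1.48700e-01  3.68000e-02  9.90000e-03 -8.84159e+01]
[ 0.4582116  -0.33029311  0.23924218]
```

View pics/wrist2.png

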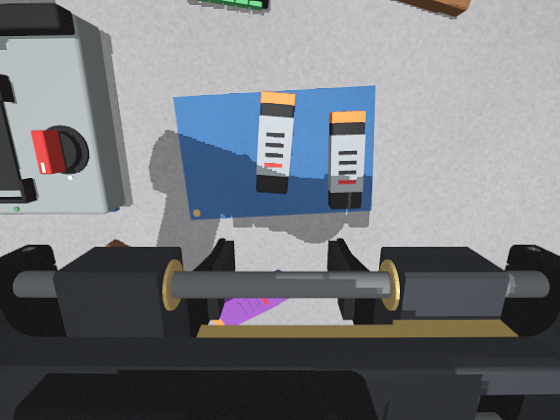

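The packs on the mat are seen at px (276,142) and (348,160). Both are upright with red lamps and the orange end away from the robot. Gripping the left one first.

Run:
```python
from h import *
print(goto((.5115,-.3272,.06),-4.8))
c=dict(np.load("wrist2.npz"));print(onz(c,[(277.5,98),(272,187)],.026))
```

```text
(array([-0.002, -0.001,  0.081]), array([ 5.31, -0.29, 17.93]))
[[ 0.56629125 -0.33139429  0.026     ]
 [ 0.46153438 -0.32363385  0.026     ]]
```

Call:
arm_command([
  [0,0,0.08,2.7,-0.3,2,-0.3],
  [0,0,0.08,5.3,-0.3,5,-0.3],
  [0,0,0.08,5.3,-0.3,9,-0.3],
  [0,0,0.08,5.3,-0.3,13,-0.3],
  [0,0,0.08,5.3,-0.3,16.5,-0.3],
  [0,0,0.08,5.3,-0.3,17.9,-0.3],
  [0,0,0.08,5.3,-0.3,17.9,-0.3],
  [0,0,0.08,5.3,-0.3,17.9,-0.3],
])

```text
time_s: 14.37
tcp_pos: [0.5122, -0.3249, 0.06]
ee_rot: [[0.997, -0.078, -0.001], [-0.078, -0.997, 0.002], [-0.001, -0.002, -1.0]]
wrist_force: [0.2, -0.5, 0.3]
gripper_width: 0.652
gripper_force: 0.0
```

Run:
```python
from h import *
from station import sense
s=sense();print(s["tcp_pos"],s["gripper_width"],goto((.5115,-.3272,.027),-4.6))
```

```text
[ 0.51221089 -0.32493577  0.06003717] 0.6522104068417246 (array([-0.002,  0.001,  0.003]), array([-0.05,  0.24,  3.3 ]))
```

Call:
arm_command([
  [0,0,0,0,0.2,1.8,-0.3],
  [0,0,0,0,0.2,3.2,-0.3],
  [0,0,0,0,0.2,3.2,-0.3],
  [0,0,0,0,0.2,3.2,1],
  [0,0,0,0,0.2,3.2,1],
  [0,0,0,0,0.2,3.2,1],
  [0,0,0,0,0.2,3.2,1],
  [0,0,0,0,0.2,3.2,1],
])

```text
time_s: 15.03
tcp_pos: [0.5127, -0.3281, 0.0297]
ee_rot: [[0.997, -0.079, 0.003], [-0.079, -0.997, 0.001], [0.003, -0.001, -1.0]]
wrist_force: [-1.1, 1.3, 6.7]
gripper_width: 0.454
gripper_force: 30.0
```

Call:
arm_command([
  [0,0,0,0,0,0,1],
  [0,0,0,0,0,-1,1],
  [0,0,0,0,0,-4,1],
  [0,0,0,0,0,-8,1],
  [0,0,0,0,0,-12,1],
  [0,0,0,0,0,-15,1],
  [0,0,0,0,0,-16,1],
  [0,0,0,0,0,-16,1],
])

```text
time_s: 15.7
tcp_pos: [0.5128, -0.3288, 0.1915]
ee_rot: [[0.997, -0.08, 0.007], [-0.08, -0.997, -0.0], [0.007, -0.0, -1.0]]
wrist_force: [1.0, 0.6, -2.4]
gripper_width: 0.458
gripper_force: 30.0
```

Run:
```python
from h import *
from station import sense
s=sense();print(s["tcp_pos"],s["gripper_width"],s["gripper_force"],goto((.52,.118,.2),0))
```

```text
[ 0.51277695 -0.32876714  0.19150019] 0.4580420095023582 29.998499751091003 (array([ 0.   , -0.007, -0.08 ]), array([ -2.84, -44.59,  -0.86]))
```

Call:
arm_command([
  [0,0,-0.08,-2.8,-44.6,0,1],
  [0,0,-0.08,-2.8,-44.6,0,1],
  [0,0,-0.08,-2.8,-44.6,0,1],
  [0,0,-0.08,-2.8,-44.6,0,1],
  [0,0,-0.08,-2.8,-44.6,0,1],
  [0,0,-0.08,-2.8,-44.6,0,1],
  [0,0,-0.08,-2.8,-44.6,0,1],
  [0,0,-0.08,-2.8,-44.6,0,1],
])

```text
time_s: 16.37
tcp_pos: [0.5151, 0.0067, 0.1859]
ee_rot: [[1.0, -0.001, -0.005], [-0.001, -1.0, 0.001], [-0.005, -0.001, -1.0]]
wrist_force: [0.9, 0.3, -2.4]
gripper_width: 0.456
gripper_force: 30.0
```

Call:
arm_command([
  [0,0,0,0.1,-4,0,1],
  [0,0,0,0.1,-8,0,1],
  [0,0,0,0.2,-11,2,1],
  [0,0,0,0.2,-11.3,5,1],
  [0,0,0,0.2,-11.3,6,1],
  [0,0,0,0.2,-11.3,6,1],
  [0,0,0,0.2,-11.3,6,1],
])

```text
time_s: 16.95
tcp_pos: [0.5185, 0.1169, 0.1275]
ee_rot: [[1.0, -0.0, -0.003], [-0.0, -1.0, -0.0], [-0.003, 0.0, -1.0]]
wrist_force: [0.3, -0.2, -1.7]
gripper_width: 0.464
gripper_force: 30.0
```

Run:
```python
from h import *
from station import sense,capture
s=sense();T=s["tcp_pos"];print(T,s["gripper_width"],s["gripper_force"],goto((.52,.118,.0855),0))
for n in("wrist","top","scene"):
    c=capture(n);np.savez(n+"3.npz",**c);cv2.imwrite(f"pics/{n}3.png",c["pixels"])
    print(n,proj(c,[T+[.055,0,0],T+[.06,-.02,0],T+[-.06,0,0]]).round(1).tolist())
    for a,p,k in blobs(c,(5,150,120),(20,255,255),10): print(n,"orange",a,p.round(1),onz(c,[p],T[2])[0].round(4),rect(c,k,T[2]))
```

```text
[0.51848352 0.11693784 0.12747958] 0.4635311768511627 29.998660683631897 (array([ 0.   ,  0.003, -0.   ]), array([ 0.16, -0.11,  4.2 ]))
wrist [[279.1, 170.2], [320.1, 160.0], [279.5, 360.1]]
wrist orange 600.0 [546.9  21. ] [ 0.6389 -0.      0.1275] [ 6.40700e-01  1.50000e-03  1.57000e-02  1.23000e-02 -8.93449e+01]
wrist orange 298.0 [113.8 144.4] [0.5861 0.1967 0.1275] [5.85100e-01 2.02800e-01 2.88000e-02 8.90000e-03 8.51171e+01]
wrist orange 272.0 [281.4 160.7] [0.5782 0.1158 0.1275] [5.7400e-01 1.1640e-01 3.8500e-02 1.4800e-02 8.9967e+01]
wrist orange 253.5 [  8.6 134.8] [0.5909 0.2471 0.1275] [5.9100e-01 2.4720e-01 1.0000e-02 7.0000e-03 8.9621e+01]
top [[223.5, 204.1], [229.7, 202.6], [222.5, 240.0]]
top orange 180.0 [402.4 176.1] [ 0.6735 -0.4553  0.1275] [ 6.7430e-01 -4.5540e-01  1.0600e-01  3.4500e-02  7.8428e+01]
top orange 38.0 [181.5 205.5] [0.5665 0.251  0.1275] [5.66500e-01 2.51000e-01 3.63000e-02 1.36000e-02 8.28459e+01]
top orange 37.0 [312.4 288.2] [ 0.3113 -0.1709  0.1275] [ 3.11700e-01 -1.71200e-01  3.40000e-02  1.44000e-02 -3.63832e+01]
top orange 37.0 [152.  201.7
[... 1358 characters left out ...]
range 57.5 [159.6  92.1] [-0.2272  0.0025  0.1275] [-2.26800e-01  3.70000e-03  6.60000e-02  3.55000e-02  7.68183e+01]
scene orange 54.0 [371.8 193.4] [0.6559 0.1576 0.1275] [ 6.57200e-01  1.57400e-01  4.99000e-02  1.71000e-02 -7.26951e+01]
scene orange 31.0 [449.8  67.9] [0.3263 1.0402 0.1275] [ 3.21500e-01  1.04530e+00  2.49200e-01  1.67000e-02 -6.34259e+01]
scene orange 29.5 [398.4  96.5] [0.3524 0.6618 0.1275] [ 3.54200e-01  6.56700e-01  1.57100e-01  1.34000e-02 -5.81612e+01]
scene orange 27.0 [171.8 211.7] [ 0.3847 -0.2798  0.1275] [ 0.3855 -0.2792  0.0477  0.015  13.9119]
scene orange 14.0 [273.9 162.9] [0.3853 0.0458 0.1275] [ 3.8520e-01  4.5300e-02  4.8300e-02  1.3700e-02 -6.6522e+01]
```

View pics/wrist3.png

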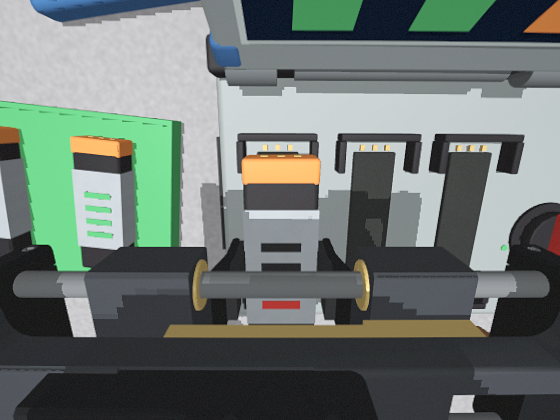

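The pack is held straight with its orange end at px (281,167). It sits over bay 1, whose guides run px 237 to 318 at row 134; bay 2's run 337 to 420.

Run:
```python
from h import *
c=dict(np.load("wrist3.npz"))
print(onz(c,[(237,134),(318,134),(337,134),(420,134),(436,134),(522,134)],.071).round(4))
print(onz(c,[(353,153),(394,153),(450,153),(490,153)],.06).round(4))
print(onz(c,[(278,148),(374,148),(469,148)],.062).round(4))
print(onz(c,[(242,167),(320,167),(281,157),(281,180)],.1275).round(4))
```

```text
[[ 0.5893  0.1452  0.071 ]
 [ 0.5893  0.0913  0.071 ]
 [ 0.5893  0.0787  0.071 ]
 [ 0.5893  0.0232  0.071 ]
 [ 0.5894  0.0125  0.071 ]
 [ 0.5896 -0.0456  0.071 ]]
[[ 0.5758  0.0644  0.06  ]
 [ 0.5758  0.035   0.06  ]
 [ 0.5759 -0.0053  0.06  ]
 [ 0.576  -0.0343  0.06  ]]
[[ 0.5795  0.1181  0.062 ]
 [ 0.5795  0.0503  0.062 ]
 [ 0.5796 -0.0171  0.062 ]]
[[0.5751 0.1352 0.1275]
 [0.5751 0.0968 0.1275]
 [0.5799 0.116  0.1275]
 [0.5686 0.116  0.1275]]
```

Call:
arm_command([
  [0,0,0,0.15,-0.15,1,1],
  [0,0,0,0.15,-0.15,2,1],
  [0,0,0,0.15,-0.15,2.6,1],
  [0,0,0,0.15,-0.15,3,1],
  [0,0,0,0.15,-0.15,3.4,1],
  [0,0,0,0.15,-0.15,3.6,1],
  [0,0,0,0.15,-0.15,3.6,1],
])

```text
time_s: 17.68
tcp_pos: [0.5206, 0.1197, 0.0922]
ee_rot: [[1.0, 0.0, -0.001], [0.0, -1.0, 0.001], [-0.001, -0.001, -1.0]]
wrist_force: [0.1, 0.4, -1.8]
gripper_width: 0.455
gripper_force: 30.0
```

Run:
```python
from h import *
from station import sense,capture
s=sense();T=s["tcp_pos"];print(T,s["gripper_width"],s["gripper_force"],s["wrist_force"],goto((.52,.118,.088),0))
```

```text
[0.52060015 0.1196617  0.0922203 ] 0.45517177001163084 29.998559653759003 [ 0.10295049  0.3768897  -1.81890288] (array([-0.001,  0.001,  0.   ]), array([-0.06,  0.17,  0.42]))
```

Call:
arm_command([
  [0,0,0,0,0.1,0.3,1],
  [0,0,0,0,0.1,0.5,1],
  [0,0,0,0,0.1,0.5,1],
  [0,0,0,0,0.1,0.5,0],
  [0,0,0,0,0.1,0.5,-0.24],
  [0,0,0,0,0.1,0.5,-0.24],
  [0,0,0,0,0.1,0,-0.24],
  [0,0,0,0,0.1,-1.5,-0.24],
])

```text
time_s: 18.35
tcp_pos: [0.5196, 0.1182, 0.1066]
ee_rot: [[1.0, -0.0, -0.004], [-0.0, -1.0, 0.0], [-0.004, -0.0, -1.0]]
wrist_force: [0.7, 0.5, 0.1]
gripper_width: 0.609
gripper_force: 0.0
```

Call:
arm_command([
  [0,0,0,0,0,-2,-0.24],
  [0,0,0,-1,0,-5,-0.24],
  [0,0,0,-3,0,-9,-0.24],
  [0,0,0,-5,0,-12,-0.24],
  [0,0,0,-5,0,-12,-0.24],
  [0,0,0,-5,0,-12,-0.24],
])

```text
time_s: 18.85
tcp_pos: [0.471, 0.1191, 0.231]
ee_rot: [[1.0, 0.001, 0.006], [0.001, -1.0, 0.006], [0.006, -0.006, -1.0]]
wrist_force: [0.0, -0.4, 0.2]
gripper_width: 0.62
gripper_force: 0.0
```

```bash
cat > look2.py <<'E'
from h import *
from station import capture,sense
import sys
c=capture("wrist");cv2.imwrite(f"pics/w{sys.argv[1]}.png",c["pixels"]);np.savez("wl.npz",**c)
for n,lo,hi in(("red",(0,150,100),(4,255,255)),("orange",(5,150,120),(20,255,255)),("sleeve",(85,0,130),(130,70,255))):
    for a,p,k in blobs(c,lo,hi,25):
        P=onz(c,[p],.084)[0]
        if abs(P[1])<.16 and .46<P[0]<.6 and a<6000: print(n,a,p.round(1),P.round(4),rect(c,k,.084))
print(sense()["tcp_pos"],goto((.4582,-.43,.22),0))
E
python3 look2.py 4
```

```text
red 1022.5 [489.2 163.7] [ 0.5128 -0.0889  0.084 ] [ 0.511  -0.0891  0.0438  0.0254  0.0774]
red 60.0 [282.  178.5] [0.4972 0.1179 0.084 ] [ 4.97200e-01  1.17900e-01  2.02000e-02  3.10000e-03 -8.98836e+01]
sleeve 87.0 [252.5 191.2] [0.4841 0.1481 0.084 ] [ 4.81800e-01  1.49200e-01  2.67000e-02  1.22000e-02 -1.60096e+01]
sleeve 35.0 [355.9 204.2] [0.4706 0.0414 0.084 ] [0.4713 0.0416 0.0096 0.006  0.1571]
[0.47061561 0.11864733 0.22906417] (array([-0.004, -0.003,  0.   ]), array([-1.27, 54.87,  0.7 ]))
```

View pics/w4.png

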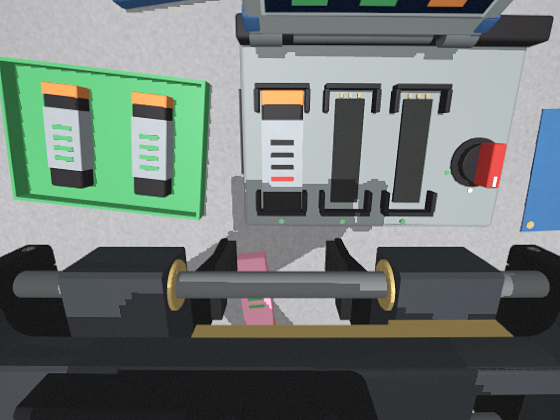

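Bay 1 now holds the pack seated between the guides (px 283,150). Both charged packs lie flat in the tray. Next, the second pack.

Call:
arm_command([
  [0,0,0,-2,52,-1,-0.3],
  [0,0,0,-2,52,-1,-0.3],
  [0,0,0,-2,52,-1,-0.3],
  [0,0,0,-2,52,-1,-0.3],
  [0,0,0,-2,52,-1,-0.3],
  [0,0,0,-2,52,-1,-0.3],
  [0,0,0,-2,52,-1,-0.3],
  [0,0,0,-2,52,-1,-0.3],
])

```text
time_s: 19.57
tcp_pos: [0.4572, -0.2167, 0.232]
ee_rot: [[1.0, -0.0, -0.003], [-0.0, -1.0, 0.003], [-0.003, -0.003, -1.0]]
wrist_force: [0.5, -0.2, 0.6]
gripper_width: 0.651
gripper_force: 0.0
```

Call:
arm_command([
  [0,0,0,-1,18.5,0,-0.3],
  [0,0,0,-1,18.5,0,-0.3],
  [0,0,0,-1,18.5,0,-0.3],
  [0,0,0,-1,18.5,0,-0.3],
  [0,0,0,-1,18.5,0,-0.3],
  [0,0,0,-1,18.5,0,-0.3],
  [0,0,0,-1,18.5,0,-0.3],
])

```text
time_s: 20.15
tcp_pos: [0.4472, -0.4004, 0.2306]
ee_rot: [[1.0, -0.003, -0.003], [-0.003, -1.0, 0.004], [-0.003, -0.004, -1.0]]
wrist_force: [0.1, 0.6, -0.0]
gripper_width: 0.647
gripper_force: 0.0
```

```bash
python3 look.py 5 | grep -v top; python3 -c "
from h import *
print(goto((.4903,-.4164,.06),1.5))"
```

```text
wrist sleeve 92561.0 [316.4 111.1] [ 0.5391 -0.441   0.026 ] [ 0.4951 -0.3967  0.7399  0.3116 89.7403]
wrist sleeve 4050.5 [265.2 247.1] [ 0.3718 -0.3798  0.026 ] [ 0.3724 -0.3814  0.1673  0.0808 78.7122]
wrist sleeve 2894.0 [281.1 311.3] [ 0.2751 -0.4002  0.026 ] [ 2.76000e-01 -3.99200e-01  2.01900e-01  4.05000e-02 -8.99397e+01]
wrist sleeve 1970.0 [294.3 152.3] [ 0.4929 -0.4164  0.026 ] [ 0.4903 -0.4167  0.0703  0.0411  1.5866]
wrist sleeve 107.5 [384.1 283.8] [ 0.318  -0.5393  0.026 ] [ 3.1850e-01 -5.3680e-01  2.4800e-02  1.3700e-02  8.9871e+01]
[ 0.44779765 -0.39884324  0.23188118]
(array([-0.003,  0.002, -0.026]), array([ 4.28,  1.82, 17.17]))
```

Pack B has not moved: (.4903, −.4166), yaw 1.6°.

Call:
arm_command([
  [0,0,-0.027,2.5,1,2,-0.3],
  [0,0,-0.027,4.3,1.8,5,-0.3],
  [0,0,-0.027,4.3,1.8,9,-0.3],
  [0,0,-0.027,4.3,1.8,13,-0.3],
  [0,0,-0.027,4.3,1.8,16,-0.3],
  [0,0,-0.027,4.3,1.8,17.2,-0.3],
  [0,0,-0.027,4.3,1.8,17.2,-0.3],
  [0,0,-0.027,4.3,1.8,17.2,-0.3],
])

```text
time_s: 20.92
tcp_pos: [0.4922, -0.4169, 0.0622]
ee_rot: [[1.0, 0.029, 0.001], [0.029, -1.0, 0.001], [0.001, -0.001, -1.0]]
wrist_force: [-0.4, 0.3, 1.2]
gripper_width: 0.65
gripper_force: 0.0
```

Run:
```python
from h import *
from station import sense
s=sense();print(s["tcp_pos"],s["gripper_width"],goto((.4903,-.4165,.028),1.6))
```

```text
[ 0.4921618  -0.41691573  0.06219653] 0.6500013383056915 (array([-0.001, -0.001,  0.001]), array([-0.19, -0.04,  3.42]))
```

Call:
arm_command([
  [0,0,0,-0.15,0,1.8,-0.3],
  [0,0,0,-0.15,0,3.3,-0.3],
  [0,0,0,-0.15,0,3.3,-0.3],
  [0,0,0,-0.15,0,3.3,1],
  [0,0,0,-0.15,0,3.3,1],
  [0,0,0,-0.15,0,3.3,1],
  [0,0,0,-0.15,0,3.3,1],
  [0,0,0,-0.15,0,3.3,1],
])

```text
time_s: 21.58
tcp_pos: [0.4907, -0.4176, 0.0301]
ee_rot: [[1.0, 0.028, 0.003], [0.028, -1.0, 0.0], [0.003, -0.0, -1.0]]
wrist_force: [0.2, 1.3, 6.6]
gripper_width: 0.457
gripper_force: 30.0
```

Call:
arm_command([
  [0,0,0,0,0,0,1],
  [0,0,0,0,0,-1,1],
  [0,0,0,0,0,-4,1],
  [0,0,0,0,0,-8,1],
  [0,0,0,0,0,-12,1],
  [0,0,0,0,0,-15,1],
  [0,0,0,0,0,-16,1],
  [0,0,0,0,0,-16,1],
])

```text
time_s: 22.25
tcp_pos: [0.4908, -0.4183, 0.1921]
ee_rot: [[1.0, 0.027, 0.007], [0.027, -1.0, -0.002], [0.007, 0.002, -1.0]]
wrist_force: [0.3, 0.2, -2.3]
gripper_width: 0.454
gripper_force: 30.0
```

Run:
```python
from h import *
from station import sense
s=sense();print(s["tcp_pos"],s["gripper_width"],s["gripper_force"],goto((.52,.0485,.2),0))
```

```text
[ 0.4907828  -0.41826048  0.19207204] 0.454138750231339 29.999422430992126 (array([ 0.002, -0.007,  0.027]), array([  4.2 , -46.58,  -0.84]))
```

Call:
arm_command([
  [0,0,0.027,4.2,-46.6,0,1],
  [0,0,0.027,4.2,-46.6,0,1],
  [0,0,0.027,4.2,-46.6,0,1],
  [0,0,0.027,4.2,-46.6,0,1],
  [0,0,0.027,4.2,-46.6,0,1],
  [0,0,0.027,4.2,-46.6,0,1],
  [0,0,0.027,4.2,-46.6,0,1],
  [0,0,0.027,4.2,-46.6,0,1],
])

```text
time_s: 22.92
tcp_pos: [0.5084, -0.0829, 0.1862]
ee_rot: [[1.0, -0.001, -0.005], [-0.001, -1.0, 0.002], [-0.005, -0.002, -1.0]]
wrist_force: [0.6, 1.0, -1.4]
gripper_width: 0.458
gripper_force: 30.0
```

Call:
arm_command([
  [0,0,0,0.5,-4,0,1],
  [0,0,0,0.8,-8,0,1],
  [0,0,0,1.1,-11,0,1],
  [0,0,0,1.2,-13.4,2,1],
  [0,0,0,1.2,-13.4,5,1],
  [0,0,0,1.2,-13.4,6,1],
  [0,0,0,1.2,-13.4,6,1],
  [0,0,0,1.2,-13.4,6,1],
])

```text
time_s: 23.58
tcp_pos: [0.5217, 0.0484, 0.1279]
ee_rot: [[1.0, -0.0, -0.003], [-0.0, -1.0, 0.0], [-0.003, -0.0, -1.0]]
wrist_force: [-0.3, 0.2, -2.0]
gripper_width: 0.456
gripper_force: 30.0
```

Run:
```python
from h import *
from station import sense,capture
s=sense();T=s["tcp_pos"];print(T,s["gripper_width"],s["gripper_force"],goto((.52,.0485,.092),0))
c=capture("wrist");np.savez("w6.npz",**c);cv2.imwrite("pics/w6.png",c["pixels"])
for a,p,k in blobs(c,(5,150,120),(20,255,255),10,(150,100,420,220)): print("orange",a,p.round(1),onz(c,[p],T[2])[0].round(4),rect(c,k,T[2]))
```

```text
[0.52168075 0.04837818 0.12787668] 0.4564896635957561 29.999461770057678 (array([-0.   ,  0.003, -0.   ]), array([-0.16, -0.01,  3.59]))
orange 264.5 [192.6 157.1] [0.5831 0.0905 0.1279] [5.81000e-01 9.67000e-02 2.90000e-02 1.12000e-02 8.98933e+01]
orange 218.5 [281.  162.5] [0.5805 0.0474 0.1279] [5.77900e-01 4.78000e-02 3.85000e-02 1.43000e-02 8.99945e+01]
```

View pics/w6.png

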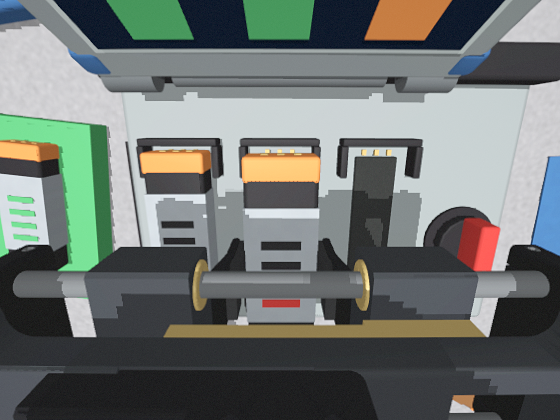

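The second pack is held straight (orange px 281,165) over bay 2, and the first is seated in bay 1 on its left.

Call:
arm_command([
  [0,0,0,-0.15,0,1,1],
  [0,0,0,-0.15,0,2,1],
  [0,0,0,-0.15,0,2.6,1],
  [0,0,0,-0.15,0,3,1],
  [0,0,0,-0.15,0,3.4,1],
  [0,0,0,-0.15,0,3.6,1],
  [0,0,0,-0.15,0,3.6,1],
])

```text
time_s: 24.22
tcp_pos: [0.5209, 0.0493, 0.0928]
ee_rot: [[1.0, 0.0, -0.0], [0.0, -1.0, 0.002], [-0.0, -0.002, -1.0]]
wrist_force: [0.5, -0.4, -2.5]
gripper_width: 0.455
gripper_force: 30.0
```

Run:
```python
from h import *
from station import sense,capture
s=sense();T=s["tcp_pos"];print(T,s["gripper_width"],s["gripper_force"],s["wrist_force"],goto((.52,.0485,.088),0))
```

```text
[0.52089616 0.04925874 0.09277749] 0.4547625470205959 29.999371469020844 [ 0.54293972 -0.41152034 -2.47188872] (array([-0.002,  0.   ,  0.   ]), array([-0.09,  0.08,  0.48]))
```

Call:
arm_command([
  [0,0,0,0,0.1,0.3,1],
  [0,0,0,0,0.1,0.5,1],
  [0,0,0,0,0.1,0.5,1],
  [0,0,0,0,0.1,0.5,0],
  [0,0,0,0,0.1,0.5,-0.24],
  [0,0,0,0,0.1,0.5,-0.24],
  [0,0,0,0,0.1,0,-0.24],
  [0,0,0,0,0.1,-1.5,-0.24],
])

```text
time_s: 24.88
tcp_pos: [0.5196, 0.0479, 0.1068]
ee_rot: [[1.0, -0.0, -0.004], [-0.0, -1.0, 0.001], [-0.004, -0.001, -1.0]]
wrist_force: [0.7, 0.8, 0.6]
gripper_width: 0.609
gripper_force: 0.0
```

Call:
arm_command([
  [0,0,0,0,0,-3,-0.24],
  [0,0,0,-1,0,-6,-0.1],
  [0,0,0,-3,3,-9,0.1],
  [0,0,0,-5,7,-12,0.25],
  [0,0,0,-5,11,-12,0.25],
  [0,0,0,-5,13.5,-12,0.25],
  [0,0,0,-5,13.5,-12,0.25],
  [0,0,0,-5,13.5,-12,0.25],
])

```text
time_s: 25.55
tcp_pos: [0.4707, -0.0885, 0.2286]
ee_rot: [[1.0, -0.004, 0.002], [-0.004, -1.0, 0.002], [0.002, -0.002, -1.0]]
wrist_force: [-0.6, 0.8, -0.3]
gripper_width: 0.379
gripper_force: 0.0
```

```bash
python3 look2.py 7; python3 scr.py s7.png
```

```text
red 462.0 [285.  161.6] [ 0.5134 -0.0932  0.084 ] [ 0.5111 -0.0933  0.0443  0.0121 -0.1983]
red 62.5 [144.6 177.5] [0.4982 0.0478 0.084 ] [4.98100e-01 4.79000e-02 2.15000e-02 3.00000e-03 8.97471e+01]
red 60.0 [ 75.5 178.5] [0.4974 0.1182 0.084 ] [4.97400e-01 1.18200e-01 2.13000e-02 3.10000e-03 8.97142e+01]
orange 674.0 [71.4 97.2] [0.5744 0.1071 0.084 ] [ 5.7460e-01  1.1200e-01  4.9400e-02  1.3200e-02 -8.9483e+01]
orange 120.0 [144.6  94.2] [0.5764 0.0377 0.084 ] [5.75300e-01 4.40000e-02 4.70000e-02 1.32000e-02 8.95601e+01]
[ 0.47078875 -0.08749586  0.22821355] (array([-0.002, -0.001, -0.002]), array([-1.2 , 34.25,  0.74]))
25.6 [ 0.4708 -0.0875  0.2282] [ 0.2 -0.1  0.3]
169.0 [383.7 231.9] -0.045 [ 0.834 -0.045  0.253] ang 2.459 rad r 0.259
77.5 [303.1 104.8] 0.144 [0.393 0.144 0.28 ] ang 0.671 rad r 0.306
71.0 [331.7 199.3] -0.045 [ 0.694 -0.045  0.244] ang 1.95 rad r 0.165
10.0 [388.  164.8] 0.144 [0.694 0.144 0.247] ang 1.939 rad r 0.169
```

View pics/w7.png

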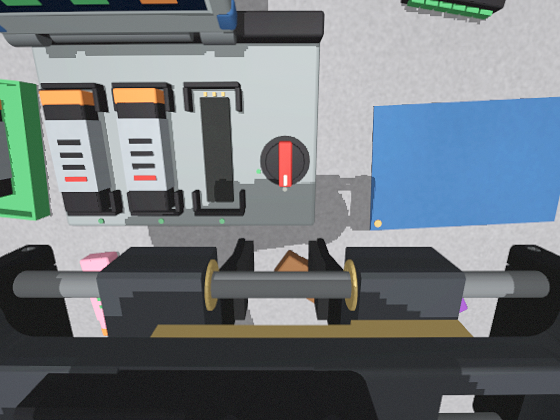

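View pics/s7.png

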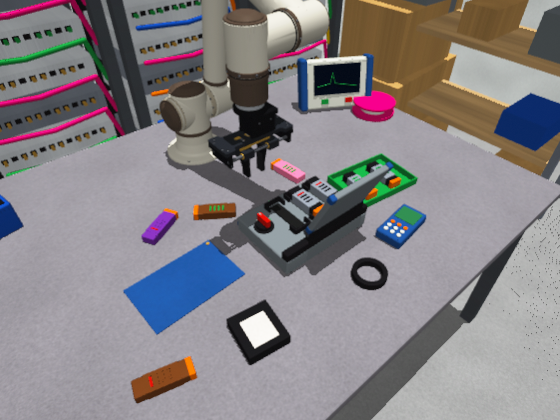

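Both packs are seated and the switch is at px (285,162), with the mat now empty. I'll check the screen angle with two views before twisting.

Run:
```python
from h import *
from station import capture
t=capture("top");s=capture("scene")
bt=[p for a,p,k in blobs(t,(100,100,40),(125,255,255),4,(200,165,300,215))];bs=[p for a,p,k in blobs(s,(100,100,40),(125,255,255),4,(310,130,395,215))]
print(np.round(bt,1),np.round(bs,1))
for p in bt:
  for q in bs:
    P,e=tri(t,p,s,q)
    if e<.012: print(p.round(1),q.round(1),P.round(4),round(e,4),"ang",round(np.pi-np.arctan2(P[2]-.09,P[0]-.633),3))
print(proj(t,[(.693,-.045,.254),(.693,.144,.254)]).round(1), proj(s,[(.693,-.045,.254),(.693,.144,.254)]).round(1))
print(goto((.514,-.0905,.10),0))
```

```text
[[245.1 167.8]
 [205.7 171.9]
 [275.3 189.1]] [[331.7 199.3]
 [389.  165. ]]
[[274.9 160.7]
 [211.3 159.5]] [[331.7 195.4]
 [388.3 162.3]]
(array([-0.002, -0.   ,  0.002]), array([ 4.29,  0.47, 12.76]))
```

```bash
python3 -c "
from station import sense
print(sense()['joints'],sense()['gripper_width'])"
```

```text
[  9.06762539   8.39999129 -20.52684221  -0.1272505  -61.05487735
  81.08430603] 0.3798364282442591
```

Call:
arm_command([
  [0,0,0,2,0.35,1,0.2],
  [0,0,0,4.3,0.35,3,0.2],
  [0,0,0,4.3,0.35,6,0.2],
  [0,0,0,4.3,0.35,9,0.2],
  [0,0,0,4.3,0.35,11,0.2],
  [0,0,0,4.3,0.35,11,0.2],
  [0,0,0,4.3,0.35,11,0.2],
])

```text
time_s: 26.33
tcp_pos: [0.5139, -0.0894, 0.1171]
ee_rot: [[1.0, 0.002, -0.002], [0.002, -1.0, 0.001], [-0.002, -0.001, -1.0]]
wrist_force: [0.1, -0.3, 1.0]
gripper_width: 0.406
gripper_force: 0.0
```

Run:
```python
from h import *
from station import sense,capture
s=sense();print(s["tcp_pos"],s["gripper_width"],goto((.514,-.091,.0905),0))
c=capture("wrist")
cv2.imwrite("pics/w8.png",c["pixels"])
for a,p,k in blobs(c,(0,150,100),(4,255,255),40): print(a,p,onz(c,[p],.09),rect(c,k,.09))
```

```text
[ 0.51389691 -0.08935429  0.11705445] 0.40600960645884243 (array([-0.001,  0.002,  0.002]), array([0.02, 0.17, 2.66]))
1083.5 [285.64685616 240.6416882 ] [[ 0.52055604 -0.09314633  0.09      ]] [ 0.5197 -0.0933  0.0393  0.0125 -0.1299]
154.5 [ 76.2513089  267.47643979] [[0.50122964 0.0431953  0.09      ]] [ 5.01600e-01  4.32000e-02  2.08000e-02  4.30000e-03 -8.96055e+01]
```

View pics/w8.png

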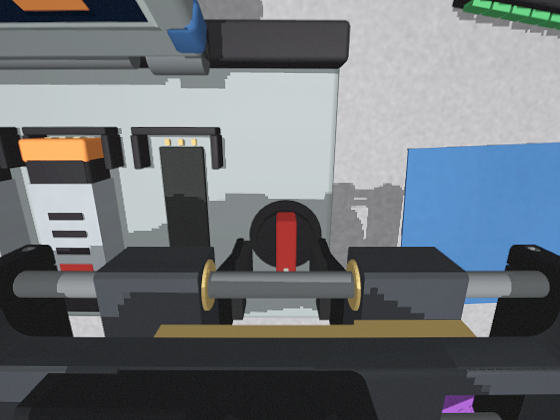

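Call:
arm_command([
  [0,0,0,0.15,0.25,1,0.2],
  [0,0,0,0.15,0.25,2.2,0.2],
  [0,0,0,0.15,0.25,2.65,0.2],
  [0,0,0,0.15,0.25,2.65,1],
  [0,0,0,0.15,0.25,2.65,1],
  [0,0,0,0.15,0.25,2.65,1],
  [0,0,0,0.15,0.25,2.65,1],
  [0,0,0,0.15,0.25,2.65,1],
])

```text
time_s: 27.05
tcp_pos: [0.516, -0.0926, 0.092]
ee_rot: [[1.0, 0.0, 0.002], [0.0, -1.0, 0.002], [0.002, -0.002, -1.0]]
wrist_force: [0.3, -0.1, 1.5]
gripper_width: 0.15
gripper_force: 30.0
```

Run:
```python
from station import sense
s=sense();print(s["tcp_pos"],s["gripper_width"]*87,s["gripper_force"],s["wrist_force"],s["moment"])
```

```text
[ 0.51598597 -0.09263586  0.09201224] 13.047293991157588 29.999794363975525 [ 0.25879096 -0.14383803  1.54489616] [ 0.02762777  0.03494725 -0.01368704]
```

Call:
arm_command([
  [0,0,0.11,0,0,0,1],
  [0,0,0.22,0,0,0,1],
  [0,0,0.33,0,0,0,1],
  [0,0,0.44,0,0,0,1],
  [0,0,0.55,0,0,0,1],
  [0,0,0.66,0,0,0,1],
  [0,0,0.77,0,0,0,1],
  [0,0,0.86,0,0,0,1],
])

```text
time_s: 27.72
tcp_pos: [0.5143, -0.0961, 0.092]
ee_rot: [[0.65, -0.76, -0.003], [-0.76, -0.65, -0.003], [0.0, 0.004, -1.0]]
wrist_force: [-2.3, -15.3, 1.3]
gripper_width: 0.147
gripper_force: 30.0
```

Run:
```python
from station import sense
import numpy as np
s=sense();R=s["ee_rot"];print(s["tcp_pos"],np.arctan2(R[1,0],R[0,0]),s["gripper_width"]*87,s["gripper_force"],s["wrist_force"],s["moment"])
```

```text
[ 0.51428386 -0.09608952  0.09201315] -0.8632533467947369 12.747260084036185 30.037013590335846 [ -2.33851909 -15.33995045   1.34861872] [-4.89233703  0.44444872  0.24974423]
```

The moment shows the axis lies about 5 mm nearer the robot than my grip point. I'll shift while finishing the twist.

Call:
arm_command([
  [0,0,0.08,0.1,0.4,0,1],
  [0,0,0.16,0.15,0.5,0,1],
  [0,0,0.24,0.17,0.6,0,1],
  [0,0,0.31,0.17,0.6,0,1],
  [0,0,0.36,0.17,0.6,0,1],
  [0,0,0.38,0.17,0.6,0,1],
  [0,0,0.38,0.17,0.6,0,1],
  [0,0,0.38,0.17,0.6,0,1],
])

```text
time_s: 28.38
tcp_pos: [0.5126, -0.0976, 0.092]
ee_rot: [[0.327, -0.945, 0.002], [-0.945, -0.327, 0.002], [-0.001, -0.002, -1.0]]
wrist_force: [-0.8, 2.0, 4.8]
gripper_width: 0.145
gripper_force: 30.4
```

Run:
```python
from h import *
from station import sense,capture
s=sense();Q=s["ee_rot"];print(s["tcp_pos"],np.arctan2(Q[1,0],Q[0,0]),s["gripper_width"]*87,s["gripper_force"],s["wrist_force"],s["moment"])
c=capture("scene")
x0,y0,x1,y1=225,180,305,240
cv2.imwrite("pics/s9.png",cv2.resize(c["pixels"][y0:y1,x0:x1],None,fx=6,fy=6,interpolation=cv2.INTER_CUBIC))
for a,p,k in blobs(c,(0,150,90),(5,255,255),5,(240,200,290,245)):print(a,p,rect(c,k,.09))
```

```text
[ 0.51258823 -0.0976318   0.09198487] -1.2371796243568967 12.606309104622461 30.380784273147583 [-0.78495488  1.98093251  4.75086888] [0.74456768 0.23893616 0.57058935]
29.5 [259.71428571 222.42857143] [ 5.2110e-01 -1.1260e-01  3.6800e-02  1.2800e-02 -3.7872e+01]
```

The tool is at 1.237 rad with a 0.57 N m reaction, so the switch is on its stop. I'll hold briefly, turn it back with the spring, then release.

Call:
arm_command([
  [0,0,0.01,0,0,0,1],
  [0,0,0.01,0,0,0,1],
  [0,0,-0.11,0,-0.03,0,1],
  [0,0,-0.22,-0.02,-0.1,0,1],
  [0,0,-0.33,-0.04,-0.15,0,1],
  [0,0,-0.44,-0.06,-0.2,0,1],
  [0,0,-0.55,-0.08,-0.25,0,1],
  [0,0,-0.66,-0.1,-0.3,0,1],
])

```text
time_s: 29.1
tcp_pos: [0.5152, -0.0956, 0.092]
ee_rot: [[0.839, -0.544, 0.002], [-0.544, -0.839, 0.003], [0.0, -0.003, -1.0]]
wrist_force: [-1.0, 4.4, 6.3]
gripper_width: 0.148
gripper_force: 30.0
```

Call:
arm_command([
  [0,0,-0.11,0,-0.05,0,1],
  [0,0,-0.22,-0.03,-0.1,0,1],
  [0,0,-0.33,-0.05,-0.15,0,1],
  [0,0,-0.44,-0.07,-0.2,0,1],
  [0,0,-0.52,-0.08,-0.26,0,1],
  [0,0,-0.58,-0.09,-0.3,0,0.5],
  [0,0,-0.58,-0.09,-0.3,0,0.3],
  [0,0,-0.58,-0.09,-0.3,0,0.2],
])

```text
time_s: 29.77
tcp_pos: [0.5151, -0.0931, 0.0909]
ee_rot: [[1.0, -0.002, -0.0], [-0.002, -1.0, 0.002], [-0.0, -0.002, -1.0]]
wrist_force: [0.9, -0.0, 0.4]
gripper_width: 0.294
gripper_force: 0.0
```

Run:
```python
from h import *
from station import sense
s=sense();Q=s["ee_rot"];print(s["tcp_pos"],np.arctan2(Q[1,0],Q[0,0]),s["gripper_width"]*87,s["gripper_force"],s["wrist_force"],s["moment"])
```

```text
[ 0.51511114 -0.09308006  0.09093363] -0.0024534417039077977 25.55109476705611 0.0 [ 0.88349681 -0.04012163  0.42115809] [-0.00894197 -0.01116702  0.01417043]
```

Released. Lifting clear for a final look.

Call:
arm_command([
  [0,0,0,0,0,0,0.1],
  [0,0,0,0,0,-2,0.1],
  [0,0,0,0,0,-5,0.1],
  [0,0,0,-2,0,-9,0.1],
  [0,0,0,-4,0,-13,0.1],
  [0,0,0,-6,0,-16,0.1],
  [0,0,0,-6,0,-16,0.1],
  [0,0,0,-6,0,-16,0.1],
])

```text
time_s: 30.43
tcp_pos: [0.4556, -0.0932, 0.2537]
ee_rot: [[1.0, -0.001, 0.007], [-0.001, -1.0, 0.003], [0.007, -0.003, -1.0]]
wrist_force: [-0.5, -0.1, -0.6]
gripper_width: 0.448
gripper_force: 0.0
```

```bash
python3 look2.py 10; python3 scr.py s10.png | tail -3
```

```text
red 475.5 [280.8 145.8] [ 0.5128 -0.0936  0.084 ] [ 0.5107 -0.0938  0.0427  0.0128 -0.3607]
red 57.0 [149.5 160.4] [0.4977 0.0477 0.084 ] [4.97700e-01 4.77000e-02 2.07000e-02 4.20000e-03 8.68701e+01]
red 55.0 [ 85.1 161.5] [0.4968 0.1179 0.084 ] [4.96800e-01 1.17700e-01 2.10000e-02 3.20000e-03 8.98133e+01]
orange 593.0 [80.6 83.7] [0.5748 0.1086 0.084 ] [5.7460e-01 1.1230e-01 4.9800e-02 1.3200e-02 8.9554e+01]
orange 87.5 [154.3  81.3] [0.5766 0.0335 0.084 ] [5.77400e-01 4.31000e-02 4.74000e-02 1.22000e-02 8.20373e+01]
[ 0.45513799 -0.09319002  0.25173275] (array([-0.003, -0.002, -0.001]), array([ 0.33, 33.69,  3.08]))
77.5 [303.1 104.8] 0.144 [0.393 0.144 0.28 ] ang 0.671 rad r 0.306
70.0 [331.7 199.3] -0.045 [ 0.694 -0.045  0.244] ang 1.949 rad r 0.166
10.0 [388.  164.8] 0.144 [0.694 0.144 0.247] ang 1.939 rad r 0.169
```

View pics/w10.png

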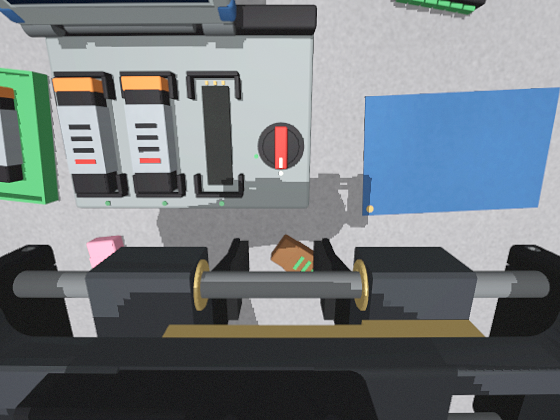

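The final view shows both packs seated (px 85,130 and 150,130) and the switch back at rest (281,146). The screen is unchanged at about 1.94 rad.

```bash
python3 -c "
from station import finish_job
print(finish_job())"
```

```text
the job is handed in; nothing more can be done
None
```

I finished every step and handed the job in, but no pass/fail verdict came back: the screen stands at about 1.94 rad (target 1.92), both charged packs are flat in the tray, both run-down packs are seated in bays 1 and 2 with contacts towards the screen, the switch went to its stop and is back at rest, and I never moved near the meter, cassette or tape.

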